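Make up the stitch-removal set and the pouch-labelling set

TASK

Make up the two sets from the things on the bench. On the blue-edged tray (stitch removal), stand the steel bowl in the round well and lay the scissors centred along the two rests; on the green-edged tray (labelling the oven load), put the white-and-green strip carton in the oblong pocket and lay the marker centred along the two rests. Set each thing down gently, without dropping it, so that it is fully seated in its own place, and leave the blade carton and the timer that are already in their pockets where they are.

Things in the scene. Friction and masses are not known exactly. Their poses are not given: they have to be found in the camera images.
- blue_tray: Fixed blue-edged tray 160x200 mm (x,y), edge z 13; origin underside centre, z up, robot at -x. In mm: floor z 4. Bowl well: centre (-31,-48), inside diameter 81, 4 mm ring to z 16. Blade carton's pocket: (-31,49), inside 80x80, walls to z 16. Scissors rests: 12 wide bars at y -38 and +38, top z 14, upstands to z 23 at x 44 +-24 (6 thick). Scissors centre (44,0), length along y, either way.
- green_tray: Fixed green-edged tray 160x200 mm (x,y), edge z 13; origin underside centre, z up, robot at -x. In mm: floor z 4. Carton pocket: centre (-31,-41), inside 76x102 (x,y). Timer's pocket: (-31,56), inside 72x72. Pocket walls 4 thick to z 16. Marker rests: 12 wide bars at y -38 and +38, top z 14, upstands to z 23 at x 44 +-17 (6 thick). Marker centre (44,0), length along y, either way.
- gallipot: Small round steel bowl (gallipot), rim 79 mm across, foot 48 mm across, 40 mm high, 60 g, hollow; thin sides slope outward, their middle about 36 mm from the axis at 30 mm up. Take it by the rim, one finger inside. Origin: centre of the underside, z up. Stands upright. It may stand any way round.
- timer: Minute timer, white body 62 x 62 x 27 mm with a black knob on top (44 mm in all), 120 g, loose, already in the square pocket of the green tray, where it stays. Origin: centre of the underside, sides along x and y.
- strip_carton: White carton of indicator strips with a green band, 60 x 88 x 30 mm (x, y, z), 90 g. Origin: centre of the underside. In its pocket its long side lies along the tray's y, either way round.
- scissors: Plain steel dressing scissors lying flat and closed, 150 mm long (y), 56 mm wide over the finger rings, 6 mm thick, 50 g. Origin: centre of its bounding box at the underside, y along its length, z up. The rings are at +y, the tip at -y; round the screw at the middle it is 12 mm wide and 5 mm thick: grip it across there.
- marker: Marker pen with white barrel and blue cap, lying; 130 mm long (y), 18 mm across, 20 g. Origin: under its middle at the table, y along its length, z up. Grip it across the barrel at the middle; it does not roll.
- blade_carton: Blue carton of blades, 70 x 70 x 34 mm, 120 g, loose, already in the square pocket of the blue tray, where it stays. Origin: centre of the underside, sides along x and y.
Not all that is in view belongs to the job. Leave any turquoise look-alike of the gallipot alone.

How it is judged:
By the outcome, as a careful person would: the job done as asked, in the order asked, and still so for the second after the job is handed in, with the robot touching nothing.
It also fails if it takes over 93 s, if anything falls off the work surface, if the arm or the gripper's body presses on something with over 40 N, if the wrist force passes 120 N, or if a joint passes its speed limit or range.

ROBOT

A 7-joint arm with a two-finger parallel gripper is mounted at the origin on the work surface; the furniture and walls round the work are solid. World frame = base frame: x ahead of the robot, y to its left, z up, the work surface at z = 0. Lengths are in m, angles in rad, forces in N, time in s.
With the tool pointing down it reaches from about 0.425 to 0.925 m from the base axis. Payload 6.8 kg.
Tool frame: the origin (TCP) lies at the very end of the fingers, on their centre line; the grasp point (between the pads) lies 19 mm behind it; z points along the fingers, x is the direction in which the jaws open and shut, and the axes are right-handed (so a half turn about z gives the same grasp; the last joint's range is limited). The gripper opens to 85 mm and grips with 20 to 120 N. Pads are 22 mm wide; open, the fingers measure 114 mm over their backs; the gripper's body (76 mm by 85 mm) begins 54 mm behind the grasp point. The pads swing forward as they close: fully open they stand 13 mm farther back than shut.
Start: joints at [1.154, 0.477, 0.022, 1.555, -0.011, 1.109, -0.083], TCP at [0.205, -0.643, 0.208] pointing down, gripper open.
Joint ranges: [-2.96, 2.96], [-0.34, 2.1], [-1.41, 1.46], [0.24, 2.44], [-1.37, 4.51], [0.17, 1.92], [-2.96, 2.96]. Speed limits (rad/s): [2.39, 2.39, 3.14, 3.14, 3.14, 3.14, 3.14].

INTERFACE

Orientations are given as a rotation vector (axis times angle).
In Python, from bench import * gives the robot as it stands.
- The arm moves only by the tool servo_tool, never from a script. Its argument "increments" is one flat list of numbers, 7 for each row, row after row: the shift along the tool's x, y, z in mm, then the turn, a rotation vector about the tool's x, y, z in rad, then the finger opening in mm, from 0 to 85.4. In form: [tx, ty, tz, wx, wy, wz, fingers, tx, ty, tz, wx, wy, wz, fingers, ...]. A call has exactly 8 rows; each row shifts and turns the commanded pose from where the row before left it, along the tool's axes as they then stand; what a row does not reach is not made up. A row lasts 1/8 s, in which the tool goes at most 62.5 mm and 10.7 degrees, less where a joint would pass 70% of its speed; a pose out of reach is approached as far as the arm can. A call is refused whole if a number of a shift passes 62.5 or a number of a turn 0.188, either way. A call with a gripper value outside its range is refused whole. The fingers move at their own pace and stop on an object; "squeeze" is the grip in N (left out, the last holds). Time passes only in rows, so rows that do not move let the fingers close, or fill a call up. It gives the time, the measured TCP pose, the force and the opening at its end, in the units of the state.
- get_obs(): the state, without advancing time (a new reading comes with each control period).
- grab_frame(name): name is "side" or "top" or "wrist"; returns (picture, depth): 384x512x3 uint8, red, green, blue; 384x512 float32, m along the optical axis (not along the pixel's ray), 0 where there is no reading.
- calibration(name): a dict with "fx", "fy", "cx", "cy" (pixels), "eye" and "orientation" of the camera in the world; the wrist camera has in their place "T_tool_cam" (4x4, takes a point from camera to tool coordinates, whose origin is the TCP and whose axes are the tool frame's). Camera axes: x right, y up, looking along -z (the intrinsics and any distortion apply to the point x, -y, -z); pixel columns grow to the right and rows downward; lengths in m; the calibration is good to about 2 mm. A picture is of the moment at which its call begins: read the wrist's pose just before it. calibration takes no time and is no camera call.
- hand_in(): hands the job in, once; it reports no verdict.
The state is a dict: "clock": time; "joints": joint angles; "qvel": joint speeds; "tau": joint torques, N m; "tcp_pos": TCP position; "orientation": TCP orientation; "contact_force": force on the tool from outside, world axes, zero at the start; "moment": the same for the moment, N m; "grip_width": finger opening in m.
Only numpy, scipy, OpenCV 4.12 (cv2) and the standard library are available. Lean on these libraries where they do the work, as an engineer would, in place of code of your own. Each camera call takes 0.05 s, during which the arm holds its last target.

## Working session

There is one attempt and no reset: what is moved stays moved. The work goes in short steps, Python scripts to look and compute and a tool call to move; the robot and the scene stay as the last step left them, time stands still between calls to the robot, and variables do not carry over. Pictures are saved under pics/ and viewed, and the job is handed in when it is done.

Besides the shell and the picture viewer there is one more tool, called after "Call:" as a command line: name --argument value ..., lists and objects as JSON in quotes. servo_tool: Moves the arm, as the interface text tells. Its arguments: {"type":"object","properties":{"increments":{"type":"array","items":{"type":"number"}},"squeeze":{"type":"number"}},"required":["increments"]}

```bash
mkdir -p pics; ls
python3 - <<'E'
from bench import *
import cv2,numpy as np
print(get_obs())
for n in ["side","top","wrist"]:
    p,d=grab_frame(n); cv2.imwrite(f"pics/{n}0.png",p[:,:,::-1]); np.save(f"{n}0.npy",d); 
    print(n,calibration(n))
E
```

```text
pics
{'clock': 0.0, 'joints': array([ 1.15390712,  0.47776539,  0.02234531,  1.55642908, -0.01153098,
        1.10929834, -0.08308337]), 'qvel': array([-9.30730347e-05, -4.08828781e-04,  2.01134947e-04, -2.27570189e-03,
       -5.27788424e-04, -2.25119859e-04,  5.69591893e-04]), 'tau': array([-1.21029858e-03, -5.96451902e+01,  1.60721295e+00, -2.81200737e+01,
        1.24255262e-02,  9.34130891e-03,  8.16309034e-05]), 'tcp_pos': array([ 0.20493735, -0.64248559,  0.20665857]), 'orientation': array([-2.53587798e+00,  1.85280834e+00,  2.34079372e-03]), 'contact_force': array([-0.36256499,  0.97380992, -0.18284534]), 'moment': array([-0.00856193,  0.00513886, -0.01958598]), 'grip_width': 0.08529394964437945}
side {'fx': 392.7593947234318, 'fy': 392.7593947234318, 'cx': 262.51121737238174, 'cy': 200.7708434654758, 'eye': array([ 0.48598256, -0.78200268,  0.60570466]), 'orientation': array([0.81194379, 0.02474932, 0.02425581])}
top {'fx': 404.1198915003861, 'fy': 404.1198915003861, 'cx': 255.2057448684606, 'cy': 183.08816359083283, 'eye': array([ 0.34680731, -0.1410493 ,  0.90558005]), 'orientation': array([ 0.04686098, -0.10415972, -1.58590696])}
wrist {'fx': 297.87632578860564, 'fy': 297.87632578860564, 'cx': 257.839863540602, 'cy': 190.11796585456258, 'T_tool_cam': array([[ 9.99999927e-01, -3.04627335e-04,  2.30520553e-04,
         2.10033210e-03],
       [-2.32323081e-04, -9.63963356e-01, -2.66034951e-01,
        -6.60131360e-02],
       [ 3.03254884e-04,  2.66034878e-01, -9.63963356e-01,
        -1.65482626e-01],
       [ 0.00000000e+00,  0.00000000e+00,  0.00000000e+00,
         1.00000000e+00]])}
```

View pics/top0.png

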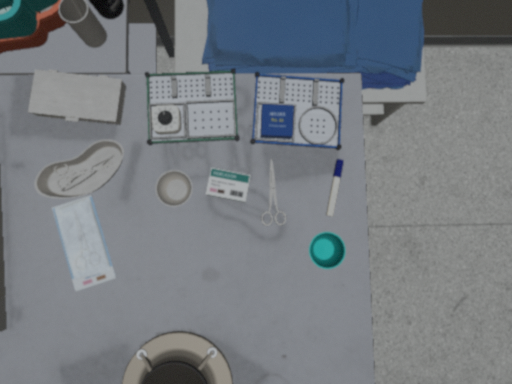

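View pics/side0.png

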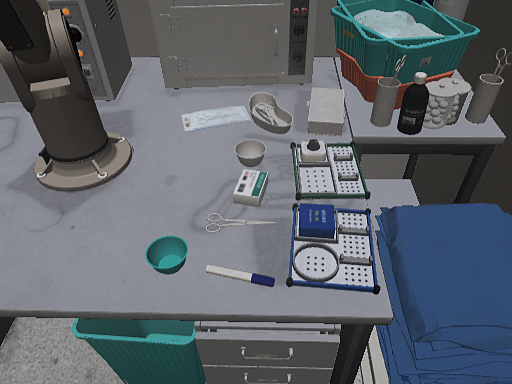

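View pics/wrist0.png

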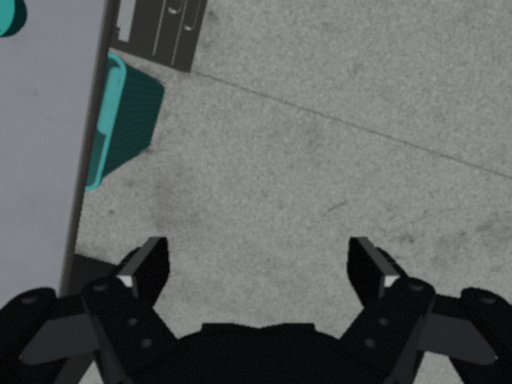

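The top view shows the steel bowl at (174,188) and a turquoise look-alike at (327,250). The scissors are at (273,195), with others in the kidney dish at (80,170). The strip carton is at (228,184), with a blank box at (76,96) and a pouch at (84,243). The marker is at (335,187). The green tray is at (193,106) and the blue tray at (298,110). I choose the steel bowl, the loose scissors, the white/green carton and the marker.

```bash
cat > h.py <<'E'
import numpy as np,cv2
from scipy.spatial.transform import Rotation as R
from bench import *
def cloud(d,c,T=None):
    h,w=d.shape; v,u=np.mgrid[:h,:w]
    P=np.stack([(u-c['cx'])/c['fx']*d,-(v-c['cy'])/c['fy']*d,-d],-1)
    if T is None: T=np.eye(4);T[:3,:3]=R.from_rotvec(c['orientation']).as_matrix();T[:3,3]=c['eye']
    W=P@T[:3,:3].T+T[:3,3]; W[d<=0]=np.nan
    return W
def tool_T(o):
    T=np.eye(4);T[:3,:3]=R.from_rotvec(o['orientation']).as_matrix();T[:3,3]=o['tcp_pos'];return T
def wristcloud(d,o):
    c=calibration('wrist');return cloud(d,c,tool_T(o)@c['T_tool_cam'])
def proj(Pw,c,T=None):
    if T is None: T=np.eye(4);T[:3,:3]=R.from_rotvec(c['orientation']).as_matrix();T[:3,3]=c['eye']
    p=(np.atleast_2d(Pw)-T[:3,3])@T[:3,:3]
    return np.stack([c['cx']+c['fx']*p[:,0]/-p[:,2],c['cy']+c['fy']*p[:,1]/p[:,2]],-1)
E
python3 - <<'E'
from h import *
d=np.load('top0.npy');c=calibration('top');W=cloud(d,c)
p=cv2.imread('pics/top0.png')
cv2.imwrite('pics/crop.png',cv2.resize(p[60:270,140:360],None,fx=3.4,fy=2.8,interpolation=cv2.INTER_CUBIC))
np.set_printoptions(precision=4,suppress=True)
for n,u,v in [('table',220,240),('table2',300,220),('bowlin',174,188),('sci',273,192),('cart',228,184),('mark',335,187),('g c1',149,142),('g c2',147,74),('g c3',234,71),('g c4',237,139),('b1',253,142),('b2',257,75),('b3',341,80),('b4',338,147),('sheets',210,50),('edge box',85,95)]:
    print(n,W[v,u])
E
```

```text
table [ 0.3083 -0.0946  0.0019]
table2 [ 0.3491 -0.2737  0.0003]
bowlin [0.4254 0.0068 0.0003]
sci [ 0.4125 -0.2141  0.0062]
cart [ 0.4296 -0.1146  0.031 ]
mark [ 0.4206 -0.3514  0.0179]
g c1 [0.5271 0.0593 0.0159]
g c2 [0.6827 0.065  0.0151]
g c3 [ 0.689  -0.1308  0.0143]
g c4 [ 0.5323 -0.1354  0.0131]
b1 [ 0.5246 -0.171   0.0155]
b2 [ 0.68   -0.183   0.0128]
b3 [ 0.6662 -0.375   0.0154]
b4 [ 0.5109 -0.3621  0.0158]
sheets [ 0.7886 -0.0686 -0.099 ]
edge box [0.628  0.1931 0.0372]
```

View pics/crop.png

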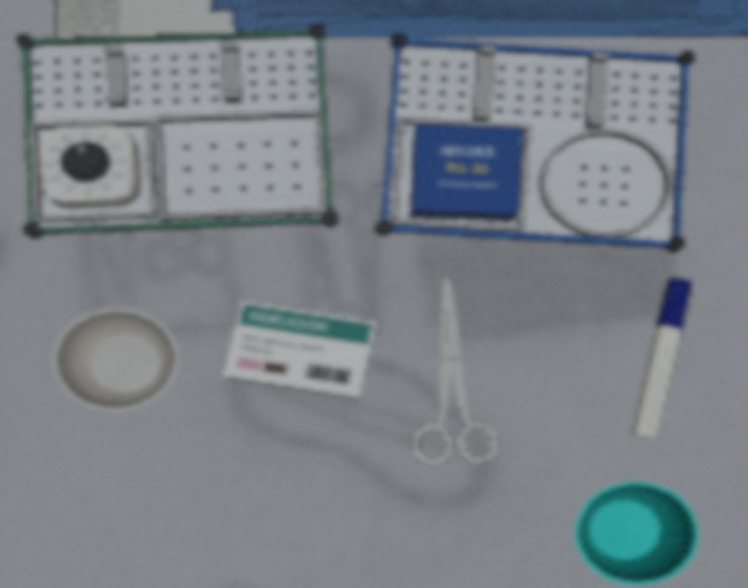

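```bash
cat > m.py <<'E'
from h import *
np.set_printoptions(precision=4,suppress=True)
def onplane(uv,c,z,T=None):
    uv=np.atleast_2d(uv).astype(float)
    if T is None: T=np.eye(4);T[:3,:3]=R.from_rotvec(c['orientation']).as_matrix();T[:3,3]=c['eye']
    ray=np.stack([(uv[:,0]-c['cx'])/c['fx'],-(uv[:,1]-c['cy'])/c['fy'],-np.ones(len(uv))],-1)@T[:3,:3].T
    s=(z-T[2,3])/ray[:,2]; return T[:3,3]+ray*s[:,None]
def rect(P):
    r=cv2.minAreaRect((P[:,:2]*1000).astype(np.float32)); return r
E
python3 - <<'E'
from m import *
d=np.load('top0.npy');c=calibration('top');W=cloud(d,c)
p=cv2.imread('pics/top0.png');hsv=cv2.cvtColor(p,cv2.COLOR_BGR2HSV)
def box(m,u0,v0,u1,v1):
    k=np.zeros_like(m);k[v0:v1,u0:u1]=m[v0:v1,u0:u1];return k
def big(m):
    n,l,s,_=cv2.connectedComponentsWithStats(m.astype(np.uint8));return l==1+np.argmax(s[1:,4])
H,S,V=[hsv[...,i].astype(int) for i in range(3)]
def rep(n,m,z):
    v,u=np.nonzero(m);P=onplane(np.stack([u,v],-1),c,z);print(n,m.sum(),rect(P),'zmed',np.nanmedian(W[m][:,2]))
    return P
rep('blue',big(box((H>100)&(H<125)&(S>100),245,68,350,155)),.013)
rep('green',big(box((H>50)&(H<90)&(S>60),140,64,245,150)),.013)
Z=W[...,2]
P=rep('bowl',big(box((Z>.015),150,165,200,212)),.04)
P=rep('cart',big(box((Z>.02),200,160,258,208)),.03)
rep('turq',big(box((Z>.02),300,225,350,275)),.04)
P=rep('marker',big(box((Z>.009),320,150,350,222)),.009)
P=rep('sci',big(box((V>150)&(S<40),255,150,295,232)),.004)
for n,b in [('table',(120,290,330,330)),('t2',(290,200,320,230)),('t3',(125,205,150,270))]:
    print(n,np.nanmedian(Z[b[1]:b[3],b[0]:b[2]]))
# depth circle bowl rim
E
```

```text
blue 911 ((573.7606201171875, -226.26742553710938), (70.39424896240234, 73.8411636352539), 86.31039428710938) zmed 0.0381063707769802
green 70 ((532.923583984375, -72.99461364746094), (3.560554027557373, 106.97830200195312), 2.15462589263916) zmed 0.012997463726584335
bowl 455 ((422.04022216796875, 0.30823516845703125), (76.44200134277344, 77.28780364990234), 89.80609130859375) zmed 0.03252749046201375
cart 1117 ((428.52191162109375, -114.47111511230469), (87.75763702392578, 60.30320358276367), 78.1586685180664) zmed 0.030002292063854408
turq 399 ((283.33294677734375, -323.9848937988281), (76.24481201171875, 77.44436645507812), 43.108131408691406) zmed 0.036020826057455047
marker 423 ((420.6968078613281, -352.4883728027344), (17.738536834716797, 130.32986450195312), 76.61585998535156) zmed 0.01538950077598955
sci 11 ((412.684326171875, -213.11865234375), (6.7419047355651855, 9.031614303588867), 88.73332214355469) zmed 0.004934498189926972
table 6.853921255445261e-05
t2 0.00010321769619170418
t3 -0.00024911646869213433
```

```bash
cat > plan.py <<'E'
from m import *
def yaw(o):
    M=R.from_rotvec(o['orientation']).as_matrix();return np.degrees(np.arctan2(M[1,0],M[0,0]))
def plan(way,o=None,dec=0,pos=None,keep=False):
    """way: list of (x,y,z,thetadeg,fingers_mm,nrows) in m; prints rows"""
    o=o or get_obs(); M=R.from_rotvec(o['orientation']).as_matrix();p=np.array(o['tcp_pos'])*1000
    rows=[]
    for (x,y,z,th,f,n) in way:
        tgt=np.array([x,y,z])*1000
        Mt=np.array([[np.cos(np.radians(th)),np.sin(np.radians(th)),0],[np.sin(np.radians(th)),-np.cos(np.radians(th)),0],[0,0,-1.]])
        for i in range(n):
            k=n-i
            dp=M.T@((tgt-p)/k); dp=np.round(dp,dec)
            rv=R.from_matrix(M.T@Mt).as_rotvec()/k; rv=np.round(rv,3)
            p=p+M@dp; M=M@R.from_rotvec(rv).as_matrix()
            rows.append([*dp,*rv,f])
            if np.abs(dp).max()>62.5 or np.linalg.norm(rv)>.186: print('TOO FAST',dp,rv)
    print(len(rows),'end',p,np.degrees(np.arctan2(M[1,0],M[0,0])))
    for i in range(0,len(rows),8):
        b=rows[i:i+8]
        while len(b)<8:b.append([0]*6+[b[-1][6]])
        print('['+', '.join(f'{float(v):g}' for r in b for v in r).replace('-0,','0,')+']')
    return p,M
def st():
    o=get_obs();print('t',o['clock'],'tcp',o['tcp_pos'],'yaw',yaw(o),'rv',o['orientation'],'F',o['contact_force'],'w',o['grip_width']);return o
E
python3 - <<'E'
from plan import *
o=get_obs()
plan([(.35,-.45,.25,-82,85,6),(.52,-.17,.27,-90,85,8)])
E
```

```text
14 end [ 520.4023 -170.3283  270.0415] -90.01204866671256
[-23, -33, -7, 0, 0, 0.028, 85, -24, -32, -7, 0, 0, 0.028, 85, -25, -31, -7, 0, 0, 0.028, 85, -26, -31, -7, 0, 0, 0.028, 85, -27, -30, -7, 0, 0.001, 0.029, 85, -28, -29, -8, 0, 0, 0.028, 85, -32, -26, -2, 0, 0, 0.017, 85, -32, -25, -3, 0, 0, 0.018, 85]
[-33, -25, -2, 0, 0, 0.017, 85, -33, -24, -3, 0, 0, 0.018, 85, -33, -24, -2, 0, 0, 0.017, 85, -34, -23, -3, 0, 0, 0.018, 85, -34, -23, -2, 0, 0, 0.017, 85, -34, -22, -3, 0, 0, 0.018, 85, 0, 0, 0, 0, 0, 0, 85, 0, 0, 0, 0, 0, 0, 85]
```

Call:
servo_tool --increments '[-23,-33,-7,0,0,0.028,85,-24,-32,-7,0,0,0.028,85,-25,-31,-7,0,0,0.028,85,-26,-31,-7,0,0,0.028,85,-27,-30,-7,0,0.001,0.029,85,-28,-29,-8,0,0,0.028,85,-32,-26,-2,0,0,0.017,85,-32,-25,-3,0,0,0.018,85]' --squeeze 25

```text
clock: 1.15
tcp_pos: [0.3926, -0.3787, 0.2554]
orientation: [2.334, -2.102, 0.001]
contact_force: [0.5, -0.8, -0.7]
grip_width: 0.0849
```

Call:
servo_tool --increments '[-33,-25,-2,0,0,0.017,85,-33,-24,-3,0,0,0.018,85,-33,-24,-2,0,0,0.017,85,-34,-23,-3,0,0,0.018,85,-34,-23,-2,0,0,0.017,85,-34,-22,-3,0,0,0.018,85,0,0,0,0,0,0,85,0,0,0,0,0,0,85]'

```text
clock: 2.15
tcp_pos: [0.52, -0.1714, 0.27]
orientation: [2.22, -2.221, 0.001]
contact_force: [0.7, -0.1, 1.0]
grip_width: 0.0853
```

Run:
```python
from plan import *
o=st(); p,d=grab_frame('wrist'); np.save('w1.npy',d); np.save('w1o.npy',np.r_[o['tcp_pos'],o['orientation']]); cv2.imwrite('pics/w1.png',p[:,:,::-1])
```

```text
t 2.15 tcp [ 0.52   -0.1714  0.27  ] yaw -90.03050644261073 rv [ 2.2198 -2.221   0.0008] F [ 0.6901 -0.0951  1.043 ] w 0.08532276544156642
```

View pics/w1.png

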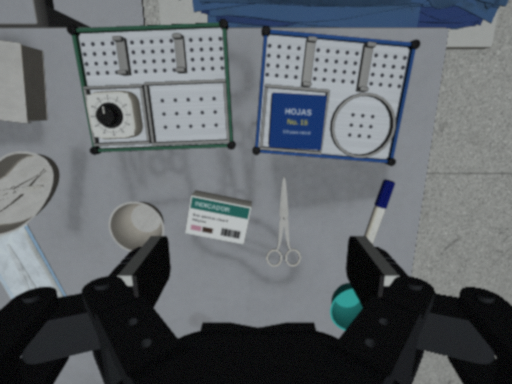

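The wrist view shows the blue tray corner posts at (266,31), (414,44), (391,161) and (257,151), and the green ones at (75,30), (222,25), (230,145) and (96,150). It also shows the well (363,125), bowl (135,226), carton (219,218) and scissors (283,222). The marker at (378,210) is partly hidden.

Run:
```python
from plan import *
d=np.load('w1.npy');a=np.load('w1o.npy');o=dict(tcp_pos=a[:3],orientation=a[3:])
c=calibration('wrist');T=tool_T(o)@c['T_tool_cam'];W=cloud(d,c,T)
p=cv2.imread('pics/w1.png');g=cv2.cvtColor(p,cv2.COLOR_BGR2GRAY);hsv=cv2.cvtColor(p,cv2.COLOR_BGR2HSV)
H,S,V=[hsv[...,i].astype(int) for i in range(3)];Z=W[...,2]
def fit(cc,name):
    P=[]
    for u,v in cc:
        m=np.zeros(g.shape,bool);m[v-9:v+10,u-9:u+10]=True
        m&=(g<70); n,l,s,ce=cv2.connectedComponentsWithStats(m.astype(np.uint8));i=1+np.argmax(s[1:,4])
        q=onplane(ce[i],c,.014,T)[0];P.append(q[:2]);
    P=np.array(P)
    ctr=P.mean(0);x=(P[1]+P[2]-P[0]-P[3]);y=(P[0]+P[1]-P[2]-P[3]) # order: nearL(+y,-x),farL,farR,nearR
    print(name,'ctr',ctr,'yawx',np.degrees(np.arctan2(x[1],x[0])),'yawy',np.degrees(np.arctan2(-y[0],y[1])),'size',np.linalg.norm(x)/2,np.linalg.norm(y)/2)
fit([(257,151),(266,31),(414,44),(391,161)],'blue')
fit([(96,150),(75,30),(222,25),(230,145)],'green')
def box(m,u0,v0,u1,v1):
    k=np.zeros_like(m);k[v0:v1,u0:u1]=m[v0:v1,u0:u1];return k
def big(m):
    n,l,s,_=cv2.connectedComponentsWithStats(m.astype(np.uint8));return l==1+np.argmax(s[1:,4])
for n,b,zl in [('bowl',(100,190,172,262),.02),('cart',(175,180,262,255),.025)]:
    m=big(box(Z>zl,*b));P=W[m];print(n,rect(P),np.nanmedian(P[:,2]),np.nanmax(P[:,2]))
m=big(box(Z>.035,100,190,172,262));P=W[m];A=np.c_[P[:,:2],np.ones(len(P))];s=np.linalg.lstsq(A,(P[:,:2]**2).sum(1),rcond=None)[0];print('bowl circ',s[:2]/2,np.sqrt(s[2]+(s[:2]**2).sum()/4),len(P))
m=big(box((V>165)&(S<40),258,170,306,275)) ;v,u=np.nonzero(m);print('sci',m.sum(),rect(onplane(np.c_[u,v],c,.004,T)))
m=box(((V>100)&(S<60))|((H>105)&(S>100)),360,172,398,245)
# blue pocket box
m=big(box((H>100)&(H<125)&(S>120)&(Z>.03),262,85,335,158));print('blade',rect(W[m]),np.nanmedian(W[m][:,2]))
# well ring
m=box((Z>.012)&(Z<.02),325,88,400,162)
cv2.imwrite('pics/c1.png',cv2.resize(p[160:280,90:410],None,fx=2.5,fy=2.5,interpolation=cv2.INTER_CUBIC))
cv2.imwrite('pics/c2.png',cv2.resize(p[15:170,60:430],None,fx=2.1,fy=2.1,interpolation=cv2.INTER_CUBIC))
print('table',np.nanmedian(Z[260:275,200:250]), 'trayfloor',[np.nanmedian(Z[120-3:123,b-3:b+3]) for b in (190,215)])
```

```text
blue ctr [ 0.5985 -0.2736] yawx -4.636274326257734 yawy -5.2268961174780655 size 0.1527188686434753 0.18992704435300942
green ctr [ 0.6109 -0.0376] yawx 1.8017899838444285 yawy 2.302055195209986 size 0.1548773675099755 0.19040137860607162
bowl ((455.9972229003906, -53.97581481933594), (69.48058319091797, 207.45309448242188), 28.234481811523438) 0.30745283240056465 0.3334763950960785
cart ((429.16131591796875, -114.67210388183594), (88.0985336303711, 60.71751403808594), 78.09809875488281) 0.02953585865233263 0.0323782459588669
bowl circ [ 0.4628 -0.0601] 0.09276935325228473 1189Traceback (most recent call last):
  File "<stdin>", line 24, in <module>
  File "<stdin>", line 20, in big
    return _wrapfunc(a, 'argmax', axis=axis, out=out, **kwds)
    return bound(*args, **kwds)
ValueError: attempt to get argmax of an empty sequence
```

Run:
```python
from plan import *
d=np.load('w1.npy');a=np.load('w1o.npy');o=dict(tcp_pos=a[:3],orientation=a[3:])
c=calibration('wrist');T=tool_T(o)@c['T_tool_cam'];W=cloud(d,c,T)
p=cv2.imread('pics/w1.png');hsv=cv2.cvtColor(p,cv2.COLOR_BGR2HSV);Z=W[...,2]
# overlay predicted tray outlines
def tray(P,ctr,yw):
    th=np.radians(yw);M=np.array([[np.cos(th),-np.sin(th)],[np.sin(th),np.cos(th)]]);P=np.atleast_2d(P)/1000.
    return np.c_[P[:,:2]@M.T+ctr,P[:,2]]
k=5
def draw(img,c,T,items,k,off):
    for P,ctr,yw,col in items:
        uv=(proj(tray(P,ctr,yw),c,T)-off+.5)*k
        cv2.polylines(img,[np.round(uv).astype(int)],True,col,1)
t=np.linspace(0,2*np.pi,60)
def blueitems(ctr,yw):
    return [(np.array([[-80,-100,13],[80,-100,13],[80,100,13],[-80,100,13]]),ctr,yw,(0,0,255)),
     (np.c_[-31+40.5*np.cos(t),-48+40.5*np.sin(t),16+0*t],ctr,yw,(0,255,255)),
     (np.array([[38,-38+s-6,14.] for s in (0,)]+[[50,-44,14],[50,-32,14],[38,-32,14]]),ctr,yw,(0,255,0)),
     (np.array([[-71,9,16],[9,9,16],[9,89,16],[-71,89,16]]),ctr,yw,(255,0,255))]
def greenitems(ctr,yw):
    return [(np.array([[-80,-100,13],[80,-100,13],[80,100,13],[-80,100,13]]),ctr,yw,(0,0,255)),
     (np.array([[-69,-92,16],[7,-92,16],[7,10,16],[-69,10,16]]),ctr,yw,(0,255,255)),
     (np.array([[-67,20,16],[5,20,16],[5,92,16],[-67,92,16]]),ctr,yw,(255,0,255))]
for nm,(pp,cc,TT,offb,offg) in dict(w=(p,c,T,(245,18),(65,15)),t=(cv2.imread('pics/top0.png'),calibration('top'),None,(245,65),(140,60))).items():
    out=[]
    for off,it in ((offb,blueitems((.597,-.2732),-4.6)),(offg,greenitems((.6095,-.0365),2.0))):
        cr=cv2.resize(pp[off[1]:off[1]+(145 if nm=='w' else 90),off[0]:off[0]+(178 if nm=='w' else 105)],None,fx=(4 if nm=='w' else 6),fy=(4 if nm=='w' else 6),interpolation=cv2.INTER_CUBIC)
        draw(cr,cc,TT,it,4 if nm=='w' else 6,np.array(off)); out.append(cr)
    for i,x in enumerate(out): cv2.imwrite(f'pics/ov_{nm}{i}.png',x)
```

```text
(no output)
```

View pics/ov_w0.png

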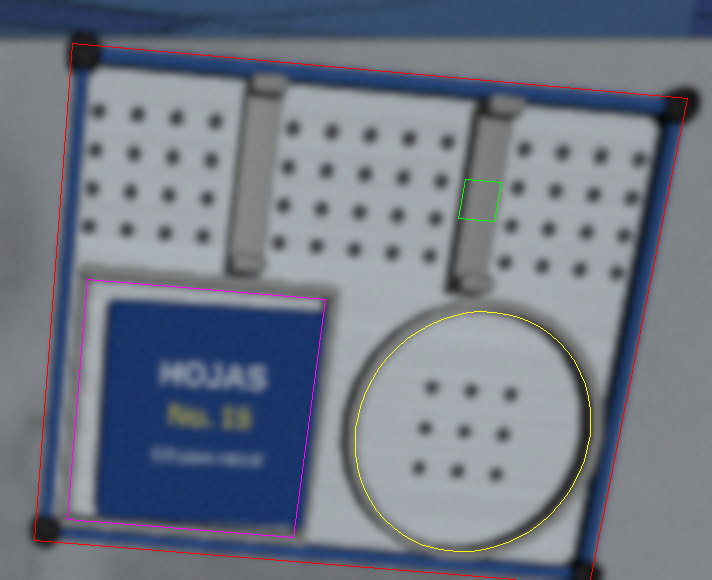

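View pics/ov_t0.png

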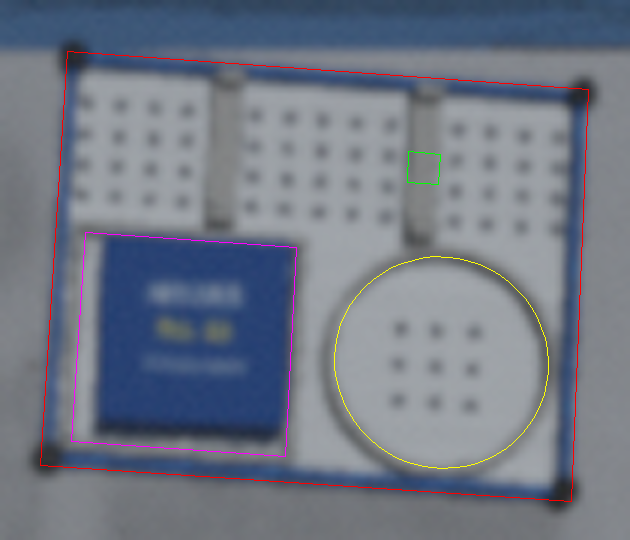

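View pics/ov_w1.png

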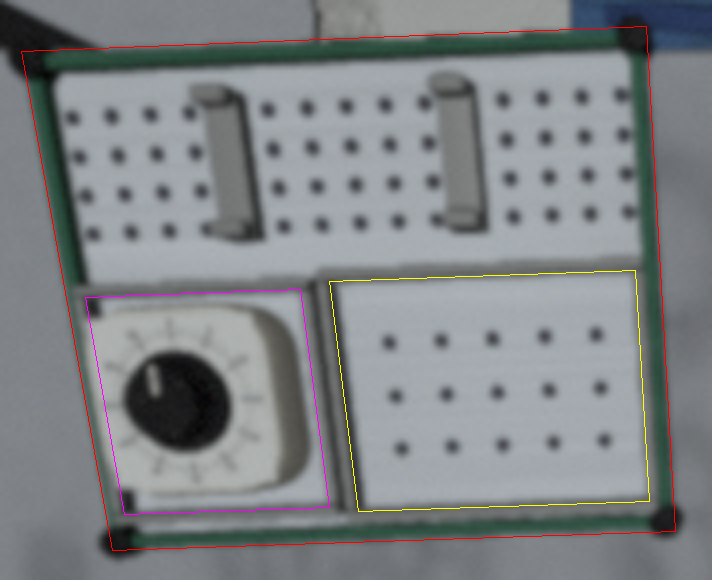

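View pics/ov_t1.png

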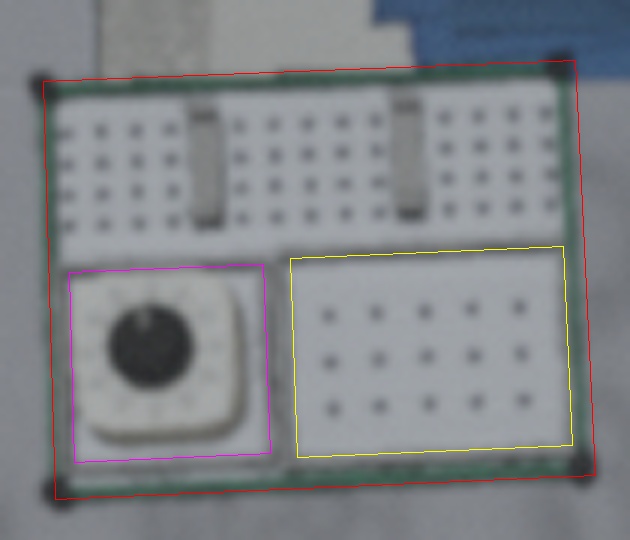

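Run:
```python
from plan import *
d=np.load('w1.npy');a=np.load('w1o.npy');o=dict(tcp_pos=a[:3],orientation=a[3:])
c=calibration('wrist');T=tool_T(o)@c['T_tool_cam'];W=cloud(d,c,T);Z=W[...,2]
p=cv2.imread('pics/w1.png');hsv=cv2.cvtColor(p,cv2.COLOR_BGR2HSV);H,S,V=[hsv[...,i].astype(int) for i in range(3)]
def circ(P):
    A=np.c_[P[:,:2],np.ones(len(P))];s=np.linalg.lstsq(A,(P[:,:2]**2).sum(1),rcond=None)[0];return s[:2]/2,np.sqrt(s[2]+(s[:2]**2).sum()/4),len(P)
def sub(W,b,lo,hi):
    P=W[b[1]:b[3],b[0]:b[2]].reshape(-1,3);return P[(P[:,2]>lo)&(P[:,2]<hi)]
P=sub(W,(100,190,172,262),.033,.045);print('wrist bowl',circ(P),rect(P))
Wt=cloud(np.load('top0.npy'),calibration('top'))
P=sub(Wt,(145,160,205,215),.033,.045);print('top bowl',circ(P),rect(P))
print(V[170:275:8,283],S[222,270:296],V[222,270:296])
tm=np.zeros_like(V,bool);tm[172:272,260:306]=True
m=tm&(V>V[172:272,260:306][0].mean()+18);v,u=np.nonzero(m)
Q=onplane(np.c_[u,v],c,.004,T);print('sci',m.sum(),rect(Q))
cv2.imwrite('pics/c1.png',cv2.resize(p[160:280,90:410],None,fx=2.5,fy=2.5,interpolation=cv2.INTER_CUBIC))
for n,WW,b in [('w',W,(258,170,308,272)),('t',Wt,(255,150,295,232))]:
    P=sub(WW,b,.0025,.01);print(n,len(P),rect(P))
plan([(.475,-.02,.15,-5,60,8)],a and None) if 0 else plan([(.47,-.01,.14,0,45,10)])
```

```text
wrist bowl (array([0.422 , 0.0001]), np.float64(0.03742399346867596), 398) ((426.6102600097656, 3.175537109375), (67.32764434814453, 78.48690795898438), 26.245494842529297)
top bowl (array([0.4213, 0.0005]), np.float64(0.03738686539974539), 222) ((422.0822448730469, 0.48767852783203125), (77.17765808105469, 77.3526611328125), 89.5490951538086)
[115 134 154 156 155 153 130 153 134 118 128 117 134 132] [15 13 15 17 17 17 17 15 13  5  5  3  3  3  3  2  2  3  7 13 19 15 17 13
 15 17] [135 134 135 137 136 137 137 136 137 145 153 156 157 155 157 156 156 153
 145 139 137 135 136 136 135 137]
sci 1172 ((408.54290771484375, -213.240478515625), (155.0657501220703, 71.6322021484375), 0.09374213963747025)
w 553 ((408.3599548339844, -202.05743408203125), (147.40989685058594, 54.80955505371094), 12.474740028381348)
t 482 ((417.1602783203125, -217.67576599121094), (88.18545532226562, 183.15966796875), 88.3886489868164)
10 end [470.2321 -10.3374 139.8595] 0.01924932007201664
[-16, 5, 13, 0, 0, -0.157, 45, -17, 2, 13, 0, 0, -0.157, 45, -17, 0, 13, 0, 0, -0.157, 45, -17, -3, 13, 0, 0, -0.157, 45, -16, -5, 13, 0, 0, -0.157, 45, -15, -8, 13, 0, 0, -0.158, 45, -14, -10, 13, 0, 0, -0.157, 45, -12, -12, 13, 0.001, 0, -0.158, 45]
[-9, -14, 13, 0, 0, -0.157, 45, -7, -15, 13, 0.001, 0, -0.158, 45, 0, 0, 0, 0, 0, 0, 45, 0, 0, 0, 0, 0, 0, 45, 0, 0, 0, 0, 0, 0, 45, 0, 0, 0, 0, 0, 0, 45, 0, 0, 0, 0, 0, 0, 45, 0, 0, 0, 0, 0, 0, 45]
```

View pics/c1.png

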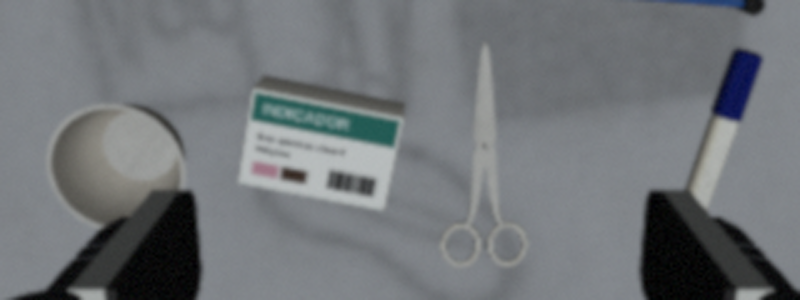

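The crop confirms the plain steel bowl, the INDICADOR white/green carton and the loose scissors with the tip pointing away. The bowl is at (0.4217, 0.0003) by both cameras.

Run:
```python
from plan import *
plan([(.459,.0,.10,0,40,10),(.459,.0,.10,0,40,1),(.459,.0,.015,0,40,5)])
```

```text
16 end [459.1953  -0.4425  14.8524] 0.01924932007201664
[-17, 6, 17, 0, 0, -0.157, 40, -18, 3, 17, 0, 0, -0.157, 40, -18, 1, 17, 0, 0, -0.157, 40, -18, -2, 17, 0, 0, -0.157, 40, -18, -5, 17, 0, 0, -0.157, 40, -16, -8, 17, 0, 0, -0.158, 40, -15, -11, 17, 0, 0, -0.157, 40, -13, -13, 17, 0.001, 0, -0.158, 40]
[-11, -14, 17, 0, 0, -0.157, 40, -9, -16, 17, 0.001, 0, -0.158, 40, 0, 0, 0, 0, 0, 0, 40, 0, 0, 17, 0, 0, 0, 40, 0, 0, 17, 0, 0, 0, 40, 0, 0, 17, 0, 0, 0, 40, 0, 0, 17, 0, 0, 0, 40, 0, 0, 17, 0, 0, 0, 40]
```

Call:
servo_tool --increments '[-17,6,17,0,0,-0.157,40,-18,3,17,0,0,-0.157,40,-18,1,17,0,0,-0.157,40,-18,-2,17,0,0,-0.157,40,-18,-5,17,0,0,-0.157,40,-16,-8,17,0,0,-0.158,40,-15,-11,17,0,0,-0.157,40,-13,-13,17,0,0,-0.158,40]'

```text
clock: 3.2
tcp_pos: [0.4719, -0.0343, 0.1337]
orientation: [3.102, -0.486, 0.001]
contact_force: [-0.2, 0.2, -0.4]
grip_width: 0.0399
```

Call:
servo_tool --increments '[-11,-14,17,0,0,-0.157,40,-9,-16,17,0,0,-0.158,40,0,0,0,0,0,0,40,0,0,10,0,0,0,40,0,0,10,0,0,0,40,0,0,10,0,0,0,40,0,0,0,0,0,0,40,0,0,0,0,0,0,40]'

```text
clock: 4.2
tcp_pos: [0.46, 0.0008, 0.0702]
orientation: [3.141, 0.003, 0.0]
contact_force: [0.5, 0.1, -0.3]
grip_width: 0.0402
```

Run:
```python
from plan import *
o=st(); p,d=grab_frame('wrist'); cv2.imwrite('pics/w2.png',p[:,:,::-1])
plan([(.459,.0,.015,0,40,6)],dec=1)
```

```text
t 4.2 tcp [0.46   0.0008 0.0702] yaw 0.10680313895841519 rv [3.1407 0.0029 0.0004] F [ 0.4696  0.0922 -0.2705] w 0.04017272643435388
6 end [459.0287  -0.0256  15.0417] -0.005559059372347746
[-0.2, 0.1, 9.2, 0, 0, 0, 40, -0.2, 0.1, 9.2, 0, 0, 0, 40, -0.2, 0.1, 9.2, 0, 0, 0, 40, -0.2, 0.2, 9.2, 0, 0, 0.001, 40, -0.2, 0.1, 9.3, 0, 0, 0, 40, -0.1, 0.2, 9.2, 0.001, -0.001, 0.001, 40, 0, 0, 0, 0, 0, 0, 40, 0, 0, 0, 0, 0, 0, 40]
```

View pics/w2.png

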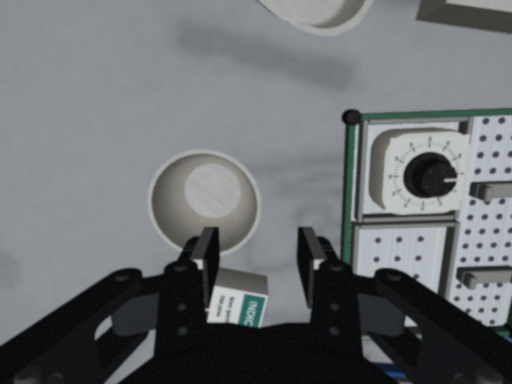

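Run:
```python
from plan import *
o=get_obs();c=calibration('wrist');T=tool_T(o)@c['T_tool_cam']
t=np.linspace(0,2*np.pi,40);P=np.c_[.4217+.0393*np.cos(t),.0003+.0393*np.sin(t),.04+0*t]
p=cv2.imread('pics/w2.png');q=proj(P,c,T);cv2.polylines(p,[q.round().astype(int)],True,(0,0,255),1)
q=proj([[.459,.0,.034],[.459,0,.015]],c,T);print(q)
for a in q: cv2.circle(p,tuple(a.round().astype(int)),2,(255,0,0),-1)
cv2.imwrite('pics/w2o.png',cv2.resize(p[130:330,100:360],None,fx=3,fy=3))
```

```text
[[257.0817 203.7455]
 [257.1414 196.1174]]
```

View pics/w2o.png

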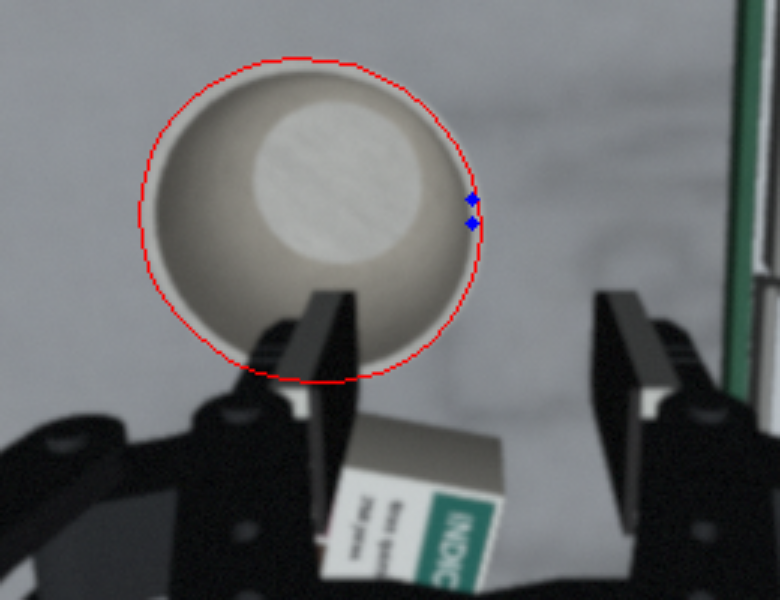

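Call:
servo_tool --increments '[-0.2,0.1,9.2,0,0,0,40,-0.2,0.1,9.2,0,0,0,40,-0.2,0.1,9.2,0,0,0,40,-0.2,0.2,9.2,0,0,0,40,-0.2,0.1,9.2,0,0,0,40,-0.1,0.2,9.2,0,0,0,40,0,0,0,0,0,0,20,0,0,0,0,0,0,10]' --squeeze 25

```text
clock: 5.25
tcp_pos: [0.4589, -0.0001, 0.015]
orientation: [3.141, 0.003, 0.001]
contact_force: [0.3, -0.2, 0.5]
grip_width: 0.0103
```

Call:
servo_tool --increments '[0,0,0,0,0,0,0,0,0,0,0,0,0,0,0,0,0,0,0,0,0,0,0,0,0,0,0,0,0,0,-1,0,0,0,0,0,0,-3,0,0,0,0,0,0,-5,0,0,0,0,0,0,-5,0,0,0,0]'

```text
clock: 6.25
tcp_pos: [0.4583, -0.0002, 0.0291]
orientation: [3.14, 0.003, -0.001]
contact_force: [-0.0, 0.1, -0.5]
grip_width: 0.0005
```

Run:
```python
from plan import *
o=st(); p,d=grab_frame('wrist'); cv2.imwrite('pics/w3.png',p[:,:,::-1]); p,d=grab_frame('side'); cv2.imwrite('pics/s3.png',cv2.resize(p[80:260,140:400,::-1],None,fx=3,fy=3))
```

```text
t 6.25 tcp [ 0.4583 -0.0002  0.0291] yaw 0.11251157516209477 rv [ 3.1404  0.0031 -0.001 ] F [-0.042   0.0978 -0.4694] w 0.00045066891252737727
```

View pics/w3.png

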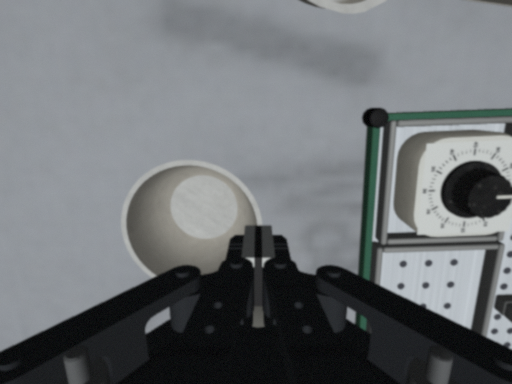

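View pics/s3.png

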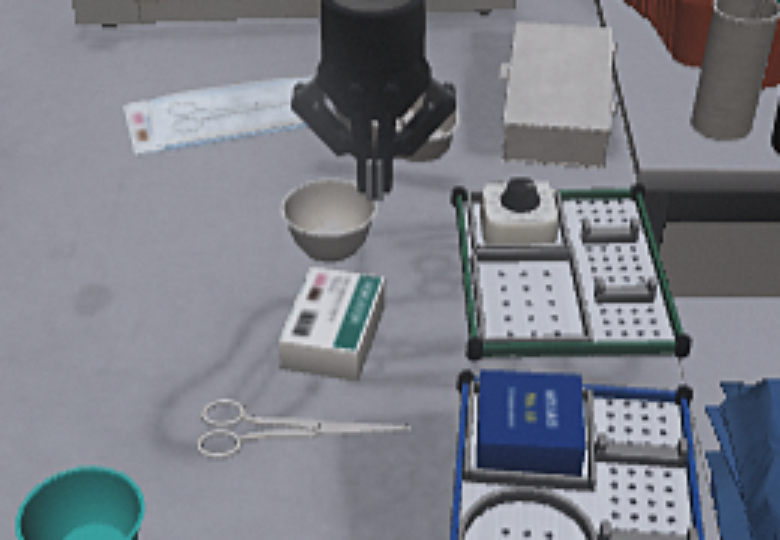

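Run:
```python
from plan import *
o=st(); p,d=grab_frame('wrist'); W=wristcloud(d,o)
for u,v in [(205,205),(158,165),(130,215),(190,164),(256,215)]: print(u,v,W[v,u])
P=W[150:285,110:240].reshape(-1,3)
print(np.nanpercentile(P[:,2],[1,5,20,50,80,95,99]))
```

```text
t 6.35 tcp [ 0.459  -0.0002  0.0295] yaw 0.10239332564112061 rv [3.1405 0.0028 0.0014] F [ 0.6605  0.4187 -0.5151] w 0.00017416469173363167
205 205 [0.4223 0.0007 0.0012]
158 165 [ 0.3919  0.0279 -0.0009]
130 215 [0.3853 0.0056 0.0344]
190 164 [0.4227 0.0363 0.0402]
256 215 [0.4574 0.0073 0.0388]
[-0.0018 -0.0012 -0.0002  0.0052  0.035   0.1032  0.1084]
```

Run:
```python
from plan import *
o=st(); p,d=grab_frame('wrist'); W=wristcloud(d,o); cv2.imwrite('pics/w4.png',cv2.resize(p[140:300,100:320,::-1],None,fx=3.5,fy=3.5,interpolation=cv2.INTER_CUBIC))
P=W[150:285,110:262].reshape(-1,3);P=P[(P[:,2]>.034)&(P[:,2]<.05)&(P[:,0]<.456)]
A=np.c_[P[:,:2],np.ones(len(P))];s=np.linalg.lstsq(A,(P[:,:2]**2).sum(1),rcond=None)[0];print(s[:2]/2,np.sqrt(s[2]+(s[:2]**2).sum()/4),len(P))
A=np.c_[P[:,:2],np.ones(len(P))];print('plane',np.linalg.lstsq(A,P[:,2],rcond=None)[0])
Wt=cloud(grab_frame('top')[1],calibration('top'))
P=Wt[160:215,145:205].reshape(-1,3);P=P[(P[:,2]>.033)&(P[:,2]<.045)&(P[:,0]<.44)]
A=np.c_[P[:,:2],np.ones(len(P))];s=np.linalg.lstsq(A,(P[:,:2]**2).sum(1),rcond=None)[0];print(s[:2]/2,np.sqrt(s[2]+(s[:2]**2).sum()/4),len(P))
```

```text
t 6.4 tcp [ 0.4589 -0.0002  0.0292] yaw 0.10451336412121218 rv [3.1405 0.0029 0.001 ] F [-0.2247 -0.7335 -0.556 ] w -0.00016629722693951157
[ 0.4207 -0.0005] 0.037369164744445245 1942
plane [0.0105 0.018  0.034 ]
[ 0.4191 -0.0048] 0.033665757578877326 33
```

View pics/w4.png

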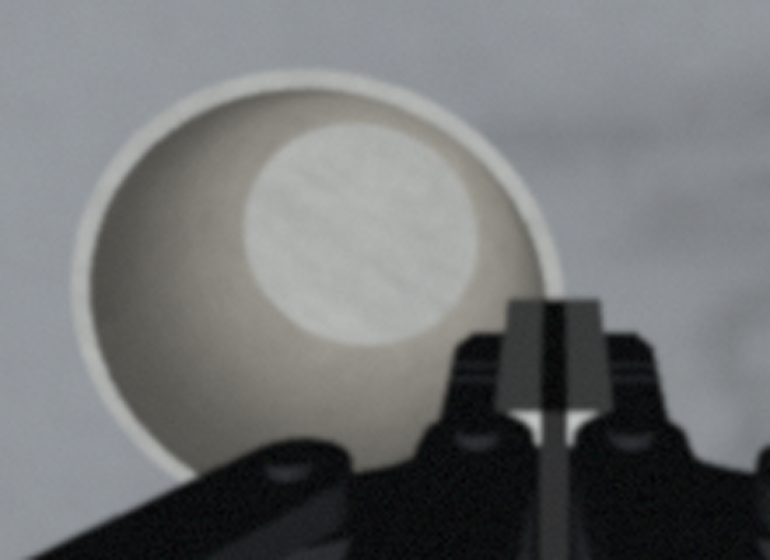

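```bash
python3 - <<'E'
s=open('plan.py').read()
s=s.replace("for (x,y,z,th,f,n) in way:","for w in way:\n        (x,y,z,th,f,n)=w[:6];tilt=w[6] if len(w)>6 else 0")
s=s.replace("[0,0,-1.]])\n","[0,0,-1.]])@R.from_euler('y',-tilt,degrees=True).as_matrix()\n")
open('plan.py','w').write(s)
E
python3 - <<'E'
from plan import *
b=np.array([.4212,0]);
x=b[0]+.0317
plan([(.459,0,.0295,0,30,2),(.459,0,.065,0,30,3),(x+.016,0,.0181+.044,0,30,3,20),(x,0,.0181,0,30,5,20)],dec=1)
E
```

```text
13 end [452.9151   0.0456  18.0948] -0.004856530987390674
[0.2, -0.1, -0.3, 0.001, 0, 0.001, 30, 0.2, -0.1, -0.3, 0, 0, 0.001, 30, 0, 0, -11.8, 0, 0, 0, 30, 0, 0, -11.8, 0, 0, 0, 30, 0, 0, -11.9, 0, 0, 0, 30, 3.3, 0, 1, 0, -0.116, 0, 30, 3.4, 0, 0.6, 0, -0.117, 0, 30, 3.4, 0, 0.2, 0, -0.116, 0, 30]
[0, 0, 9.4, 0, 0, 0, 30, 0, 0, 9.4, 0, 0, 0, 30, 0, 0, 9.3, 0, 0, 0, 30, 0, 0, 9.4, 0, 0, 0, 30, 0, 0, 9.3, 0, 0, 0, 30, 0, 0, 0, 0, 0, 0, 30, 0, 0, 0, 0, 0, 0, 30, 0, 0, 0, 0, 0, 0, 30]
```

Call:
servo_tool --increments '[0,0,0,0,0,0,30,0,0,0,0,0,0,30,0,0,-11.8,0,0,0,30,0,0,-11.8,0,0,0,30,0,0,-11.9,0,0,0,30,3.3,0,1,0,-0.116,0,30,3.4,0,0.6,0,-0.117,0,30,3.4,0,0.2,0,-0.116,0,30]'

```text
clock: 7.5
tcp_pos: [0.4694, -0.0001, 0.0628]
orientation: [3.093, 0.002, -0.548]
contact_force: [-0.4, 0.1, 0.7]
grip_width: 0.0298
```

Call:
servo_tool --increments '[0,0,9.4,0,0,0,30,0,0,9.4,0,0,0,30,0,0,9.3,0,0,0,30,0,0,9.4,0,0,0,30,0,0,9.3,0,0,0,30,0,0,0,0,0,0,0,0,0,0,0,0,0,0,0,0,0,0,0,0,0]' --squeeze 30

```text
clock: 8.5
tcp_pos: [0.4531, -0.0001, 0.0177]
orientation: [3.093, 0.003, -0.544]
contact_force: [-0.1, -0.4, 0.2]
grip_width: -0.0003
```

Run:
```python
from plan import *
o=st(); p,d=grab_frame('wrist'); W=wristcloud(d,o); cv2.imwrite('pics/w5.png',p[:,:,::-1]);p,d=grab_frame('side'); cv2.imwrite('pics/s5.png',cv2.resize(p[60:220,180:340,::-1],None,fx=3.6,fy=3.6))
```

```text
t 8.5 tcp [ 0.4531 -0.0001  0.0177] yaw 0.08843568429154294 rv [ 3.0929  0.0027 -0.5436] F [-0.1227 -0.4454  0.2082] w -0.0002580220288593622
```

View pics/w5.png

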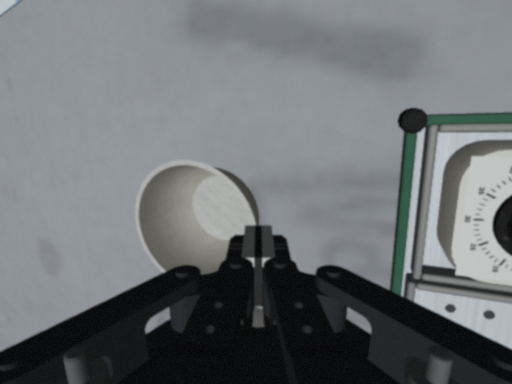

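View pics/s5.png

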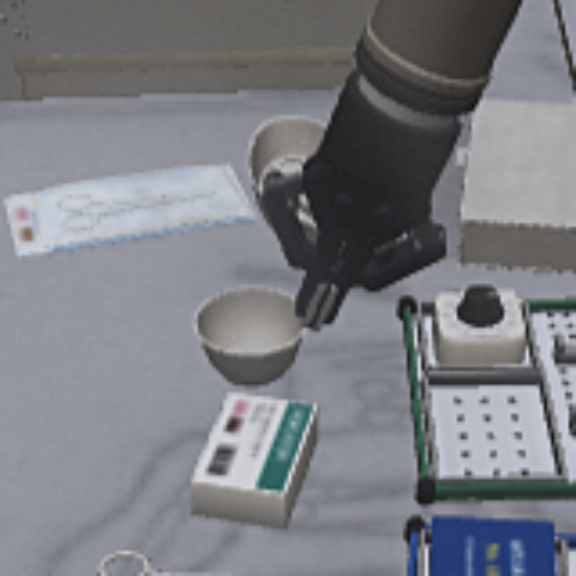

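Run:
```python
from plan import *
o=get_obs(); p,d=grab_frame('wrist'); W=wristcloud(d,o)
P=W[150:285,110:262].reshape(-1,3);P=P[(P[:,2]>.035)&(P[:,2]<.046)&(P[:,0]<.453)]
A=np.c_[P[:,:2],np.ones(len(P))];s=np.linalg.lstsq(A,(P[:,:2]**2).sum(1),rcond=None)[0];print(s[:2]/2,np.sqrt(s[2]+(s[:2]**2).sum()/4),len(P))
p,d=grab_frame('side');c=calibration('side');W=cloud(d,c)
T=tool_T(o)
t=np.linspace(0,2*np.pi,40)
k=5;off=np.array([200,110]);cr=cv2.resize(p[110:220,200:330,::-1],None,fx=k,fy=k,interpolation=cv2.INTER_CUBIC)
def pl(P,col,cl=False): cv2.polylines(cr,[((proj(P,c)-off+.5)*k).round().astype(int)],cl,col,1)
pl(np.c_[.4212+.0393*np.cos(t),.0393*np.sin(t),.04+0*t],(0,0,255),True)
tl=lambda q:(T@np.r_[q,1])[:3]
pl(np.array([tl([0,0,0]),tl([0,0,-.038])]),(0,255,0));pl(np.array([tl([-.01,0,0]),tl([.01,0,0])]),(255,0,0))
cv2.imwrite('pics/s6.png',cr)
P=W[120:200,225:270].reshape(-1,3)
```

```text
[ 0.4209 -0.0007] 0.03742062248285434 1668
```

View pics/s6.png

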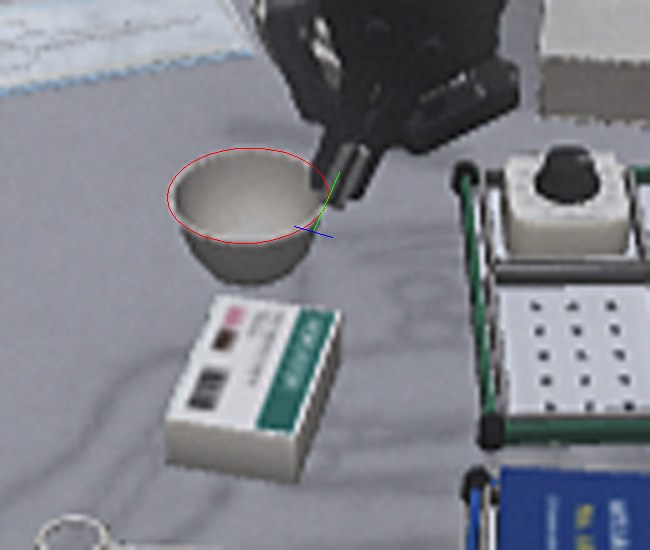

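Run:
```python
from plan import *
c=calibration('wrist')
for z in (0,-.01,-.019,-.03): print(z,proj([[0,0,z],[0,-.011,z]],c,c['T_tool_cam']))
o=get_obs();p,d=grab_frame('wrist');cv2.imwrite('pics/w7.png',cv2.resize(p[190:310,180:340,::-1],None,fx=5,fy=5,interpolation=cv2.INTER_CUBIC))
W=cloud(d,c,c['T_tool_cam'])
for v in (222,228,232,236,240,250,260,270,280,300,320): print(v,W[v,250],W[v,266])
```

```text
0 [[258.2537 221.4771]
 [258.2657 203.8196]]
-0.01 [[258.2674 228.0232]
 [258.2803 209.4447]]
-0.019 [[258.2812 234.5964]
 [258.2951 215.1041]]
-0.03 [[258.3001 243.679 ]
 [258.3155 222.9422]]
222 [-0.0043 -0.0084 -0.0223] [0.0051 0.0071 0.0171]
228 [-0.004  -0.0086 -0.0305] [ 0.0037 -0.009  -0.0315]
232 [-0.004  -0.0077 -0.0333] [ 0.0036 -0.0086 -0.0353]
236 [-0.0038 -0.0088 -0.0403] [ 0.0035 -0.0083 -0.0394]
240 [-0.0037 -0.0084 -0.0438] [ 0.0034 -0.0082 -0.0434]
250 [-0.0034 -0.0087 -0.054 ] [ 0.0032 -0.008  -0.0527]
260 [-0.0033 -0.0074 -0.0601] [ 0.003  -0.0077 -0.0606]
270 [-0.003  -0.009  -0.0703] [ 0.0027 -0.0092 -0.0706]
280 [-0.0029 -0.0081 -0.0752] [ 0.0025 -0.009  -0.0767]
300 [-0.0031  0.0024 -0.0716] [ 0.0028  0.0031 -0.0706]
320 [-0.0031  0.0102 -0.0726] [ 0.0028  0.0098 -0.0731]
```

View pics/w7.png

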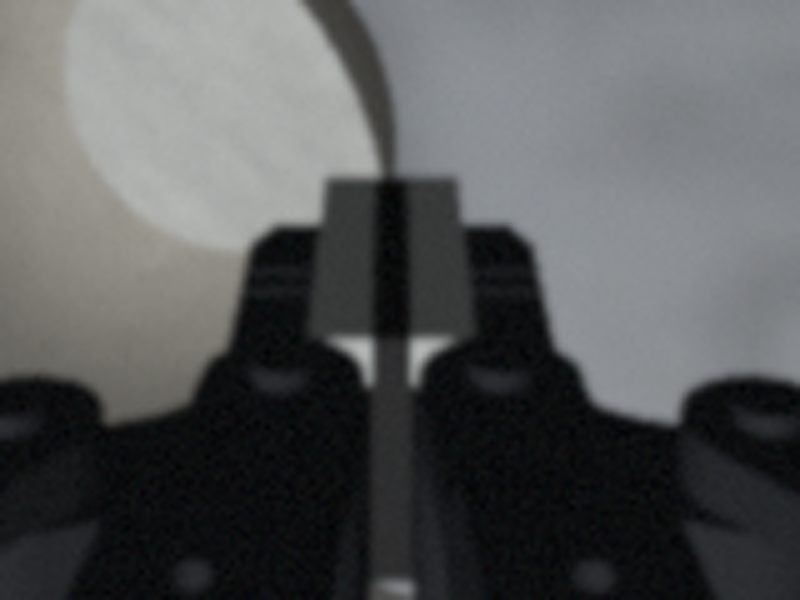

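Run:
```python
from plan import *
o=get_obs();T=tool_T(o);p,d=grab_frame('side');c=calibration('side');W=cloud(d,c)
L=(W-T[:3,3])@T[:3,:3]   # tool coords
m=(np.abs(L[...,0])<.03)&(np.abs(L[...,1])<.03)&(L[...,2]>-.08)&(L[...,2]<.02)&(W[...,2]>.02)
g=p.max(-1)
m2=m&(g<90)
print(m.sum(),m2.sum())
for lo in np.arange(-.08,.02,.005):
    k=m2&(L[...,2]>lo)&(L[...,2]<=lo+.005); print(round(lo,3),k.sum(), L[k].min(0) if k.any() else '',L[k].max(0) if k.any() else '')
k=10;off=np.array([250,130]);cr=cv2.resize(p[130:180,250:300,::-1],None,fx=k,fy=k,interpolation=cv2.INTER_CUBIC)
tl=lambda q:(T@np.r_[q,1])[:3]
for z,col in ((0,(0,0,255)),(-.02,(0,255,0)),(-.025,(255,0,0)),(-.03,(0,255,255))):
    cv2.polylines(cr,[((proj(np.array([tl([a,.011,z]) for a in (-.01,0,.01)]),c)-off+.5)*k).round().astype(int)],False,col,1)
cv2.imwrite('pics/s7.png',cr)
```

```text
399 317
-0.08 70 [-0.0296 -0.0101 -0.08  ] [ 0.0299  0.015  -0.075 ]
-0.075 51 [-0.0299 -0.0088 -0.0749] [ 0.0296  0.0154 -0.07  ]
-0.07 36 [-0.0285 -0.0068 -0.0698] [ 0.0288  0.0148 -0.0651]
-0.065 17 [-0.0146 -0.0037 -0.0646] [ 0.0205  0.0123 -0.0601]
-0.06 15 [-0.0128 -0.0017 -0.0595] [ 0.0134  0.012  -0.055 ]
-0.055 20 [-0.0126 -0.0061 -0.055 ] [ 0.0138  0.0139 -0.0501]
-0.05 15 [-0.0124 -0.0024 -0.0498] [ 0.0143  0.0118 -0.0453]
-0.045 17 [-0.013  -0.0012 -0.045 ] [ 0.0138  0.0106 -0.0401]
-0.04 15 [-0.0127 -0.0009 -0.0397] [ 0.0125  0.0113 -0.0355]
-0.035 16 [-0.0122 -0.0067 -0.0349] [ 0.0135  0.0117 -0.0303]
-0.03 10 [-0.0102  0.0067 -0.0299] [ 0.0062  0.0121 -0.0264]
-0.025 2 [-0.003   0.0079 -0.024 ] [ 0.0047  0.0086 -0.0237]
-0.02 0  
-0.015 4 [-0.0111  0.0102 -0.0132] [-0.0018  0.0252 -0.0121]
-0.01 9 [-0.0192  0.0142 -0.0098] [-0.0029  0.0299 -0.0058]
-0.005 10 [-0.018   0.0084 -0.0048] [-0.0007  0.029  -0.0001]
0.0 7 [-0.0286  0.0252  0.001 ] [-0.014   0.0297  0.0046]
0.005 3 [-0.0298  0.0287  0.0055] [-0.0229  0.0299  0.0078]
0.01 0  
0.015 0
```

View pics/s7.png

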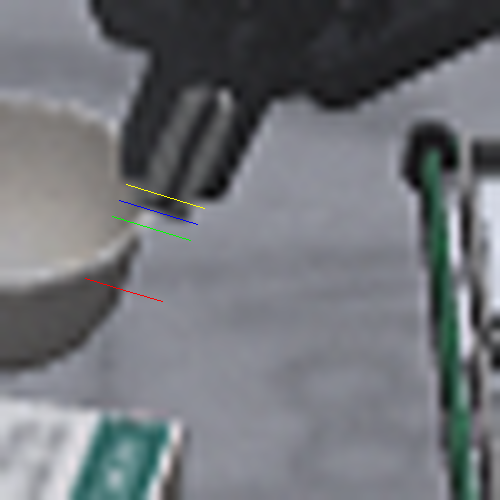

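Two cameras agree that the real fingertips (shut) end about 26 mm short of the reported TCP along tool z. The fingers only reached rim height on both tries, which explains why they closed on nothing. I'll apply that offset and grip again.

Call:
servo_tool --increments '[0,0,-10,0,0,0,0,0,0,0,0,0,0,30,0,0,0,0,0,0,30,0,0,9,0,0,0,30,0,0,9,0,0,0,30,0,0,9,0,0,0,30,0,0,9,0,0,0,30,0,0,0,0,0,0,30]'

```text
clock: 9.8
tcp_pos: [0.4428, -0.0002, -0.0076]
orientation: [3.092, 0.003, -0.548]
contact_force: [0.2, -0.7, -0.7]
grip_width: 0.0303
```

Call:
servo_tool --increments '[0,0,0,0,0,0,15,0,0,0,0,0,0,0,0,0,0,0,0,0,0,0,0,0,0,0,0,0,0,0,0,0,0,0,0,0,0,0,0,0,0,0,0,0,0,0,0,0,0,0,0,0,0,0,0,0]' --squeeze 25

```text
clock: 10.8
tcp_pos: [0.4441, -0.0001, -0.0068]
orientation: [3.093, 0.003, -0.544]
contact_force: [1.7, 0.5, 5.3]
grip_width: 0.0038
```

Run:
```python
from plan import *
o=st(); p,d=grab_frame('wrist'); cv2.imwrite('pics/w8.png',p[:,:,::-1])
```

```text
t 10.8 tcp [ 0.4441 -0.0001 -0.0068] yaw 0.09386377497055373 rv [ 3.0929  0.0028 -0.5441] F [1.6535 0.4907 5.3174] w 0.003805833350635354
```

View pics/w8.png

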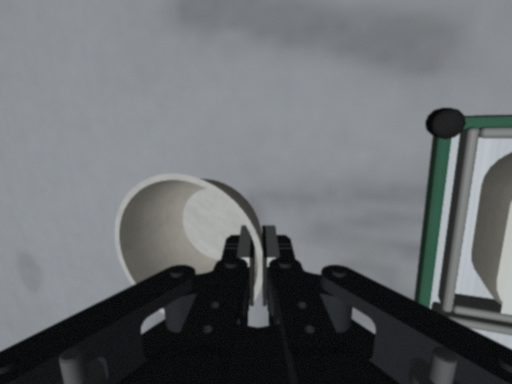

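Run:
```python
from plan import *
o=get_obs();x=o['tcp_pos'][0]
b=np.array([.563,-.318])
def tc(bx,by,z,th): return (bx+.0232*np.cos(np.radians(th)),by+.0232*np.sin(np.radians(th)),z,th)
W=[(*tc(.4209,0,.008,0),0,2,20),(*tc(.4209,0,.078,0),0,4,20)]
for i,th in enumerate((-18,-36,-54,-72,-90)):
    f=(i+1)/5
    W.append((*tc(.4209+f*(b[0]-.4209),f*b[1],.078,th),0,3 if i<4 else 5,20))
W.append((*tc(*b,.010,-90),0,5,20))
plan(W,dec=1)
```

```text
28 end [ 563.0455 -341.1752    9.9782] -90.0257538718743
[-2.5, 0, -7, 0.001, 0, 0.001, 0, -2.5, -0.1, -6.9, 0.001, -0.001, 0.001, 0, -6, 0, -16.5, 0, 0, 0, 0, -6, 0, -16.4, 0, 0, 0, 0, -6, 0, -16.5, 0, 0, 0, 0, -6, 0, -16.4, 0, 0, 0, 0, 8.6, 23.6, -3.1, 0.036, 0, 0.098, 0, 10.8, 22.5, -4, 0.036, 0, 0.098, 0]
[13, 21.2, -4.7, 0.035, 0, 0.099, 0, 14.3, 19.6, -5.2, 0.036, 0, 0.098, 0, 16.1, 17.9, -5.9, 0.036, 0, 0.098, 0, 17.7, 16.1, -6.5, 0.036, 0, 0.099, 0, 18.6, 14, -6.8, 0.036, 0, 0.098, 0, 19.8, 11.8, -7.2, 0.036, 0, 0.099, 0, 20.9, 9.5, -7.6, 0.035, 0.001, 0.098, 0, 21, 7.2, -7.6, 0.036, 0, 0.098, 0]
[21.6, 4.8, -7.9, 0.036, 0, 0.099, 0, 21.9, 2.4, -7.9, 0.036, 0, 0.098, 0, 12.8, 0, -4.7, 0.021, 0, 0.059, 0, 12.8, -0.9, -4.6, 0.021, 0, 0.059, 0, 12.7, -1.7, -4.6, 0.022, 0, 0.059, 0, 12.6, -2.6, -4.6, 0.021, 0, 0.059, 0, 12.4, -3.5, -4.5, 0.022, 0, 0.06, 0, 4.6, 0, 12.8, 0, 0, 0, 0]
[4.7, 0, 12.8, 0, 0, 0, 0, 4.6, 0, 12.8, 0, 0, 0, 0, 4.7, 0, 12.7, 0, 0, 0, 0, 4.6, 0, 12.8, 0, 0, 0, 0, 0, 0, 0, 0, 0, 0, 0, 0, 0, 0, 0, 0, 0, 0, 0, 0, 0, 0, 0, 0, 0, 0, 0, 0, 0, 0, 0, 0]
```

Call:
servo_tool --increments '[-2.5,0,-7,0,0,0,0,-2.5,-0.1,-6.9,0,0,0,0,-6,0,-16.5,0,0,0,0,-6,0,-16.4,0,0,0,0,-6,0,-16.5,0,0,0,0,-6,0,-16.4,0,0,0,0,8.6,23.6,-3.1,0.036,0,0.098,0,10.8,22.5,-4,0.036,0,0.098,0]'

```text
clock: 11.85
tcp_pos: [0.4627, -0.0474, 0.0791]
orientation: [-3.043, 0.319, 0.534]
contact_force: [0.6, 0.5, -0.3]
grip_width: 0.0038
```

Run:
```python
from plan import *
o=st(); p,d=grab_frame('side'); cv2.imwrite('pics/s8.png',p[:,:,::-1])
```

```text
t 11.85 tcp [ 0.4627 -0.0474  0.0791] yaw -11.975170717269993 rv [-3.0427  0.3191  0.5339] F [ 0.6477  0.4624 -0.3268] w 0.0037946360943632448
```

View pics/s8.png

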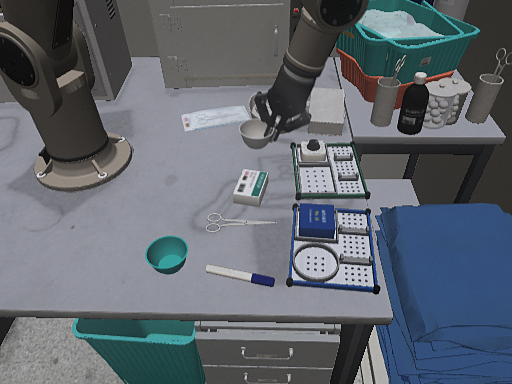

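The bowl is lifted and level in the jaws at (257,133). Next I carry it to the well.

Call:
servo_tool --increments '[13,21.2,-4.7,0.035,0,0.099,0,14.3,19.6,-5.2,0.036,0,0.098,0,16.1,17.9,-5.9,0.036,0,0.098,0,17.7,16.1,-6.5,0.036,0,0.099,0,18.6,14,-6.8,0.036,0,0.098,0,19.8,11.8,-7.2,0.036,0,0.099,0,20.9,9.5,-7.6,0.035,0,0.098,0,21,7.2,-7.6,0.036,0,0.098,0]'

```text
clock: 12.9
tcp_pos: [0.5278, -0.2331, 0.0781]
orientation: [-2.538, 1.472, 0.447]
contact_force: [0.0, 0.1, -1.4]
grip_width: 0.004
```

Call:
servo_tool --increments '[21.6,4.8,-7.9,0.036,0,0.099,0,21.9,2.4,-7.9,0.036,0,0.098,0,12.8,0,-4.7,0.021,0,0.059,0,12.8,-0.9,-4.6,0.021,0,0.059,0,12.7,-1.7,-4.6,0.022,0,0.059,0,12.6,-2.6,-4.6,0.021,0,0.059,0,12.4,-3.5,-4.5,0.022,0,0.06,0,0,0,0,0,0,0,0]'

```text
clock: 13.9
tcp_pos: [0.5632, -0.3425, 0.0781]
orientation: [-2.032, 2.034, 0.357]
contact_force: [1.9, 0.8, -0.3]
grip_width: 0.0038
```

```bash
cat > ov.py <<'E'
from plan import *
BL=((.597,-.2732),-4.6);GR=((.6095,-.0365),2.0)
def tray(P,ctr,yw):
    th=np.radians(yw);M=np.array([[np.cos(th),-np.sin(th)],[np.sin(th),np.cos(th)]]);P=np.atleast_2d(P)/1000.
    return np.c_[P[:,:2]@M.T+np.array(ctr),P[:,2]]
t=np.linspace(0,2*np.pi,60)
def sq(x0,x1,y0,y1,z): return np.array([[x0,y0,z],[x1,y0,z],[x1,y1,z],[x0,y1,z]])
def look(name,fn,tr,crop,k,o=None,extra=()):
    o=o or get_obs();p,d=grab_frame(name);c=calibration(name);T=tool_T(o)@c['T_tool_cam'] if name=='wrist' else None
    u0,v0,u1,v1=crop;im=cv2.resize(p[v0:v1,u0:u1,::-1],None,fx=k,fy=k,interpolation=cv2.INTER_CUBIC)
    def pl(P,col): cv2.polylines(im,[((proj(P,c,T)-np.array([u0,v0])+.5)*k).round().astype(int)],True,col,1)
    for a,b in ((BL,'b'),(GR,'g')):
        if b not in tr: continue
        pl(tray(sq(-80,80,-100,100,13),*a),(0,0,255))
        if b=='b': pl(tray(np.c_[-31+40.5*np.cos(t),-48+40.5*np.sin(t),16+0*t],*a),(0,255,255));pl(tray(sq(-71,9,9,89,16),*a),(255,0,255)); w=24
        else: pl(tray(sq(-69,7,-92,10,16),*a),(0,255,255));pl(tray(sq(-67,5,20,92,16),*a),(255,0,255));w=17
        for s in (-38,38): pl(tray(sq(44-w,44+w,s-6,s+6,14),*a),(0,255,0))
    for P,col in extra: pl(P,col)
    cv2.imwrite(fn,im); return p,d,cloud(d,c,T)
E
python3 - <<'E'
from ov import *
o=st();look('top','pics/t9.png','b',(240,60,350,160),6);look('side','pics/s9.png','b',(270,150,400,300),4)
E
```

```text
t 13.9 tcp [ 0.5632 -0.3425  0.0781] yaw -90.0441969373153 rv [-2.0321  2.0335  0.3568] F [ 1.9482  0.7637 -0.3229] w 0.0037513658893574995
```

View pics/t9.png

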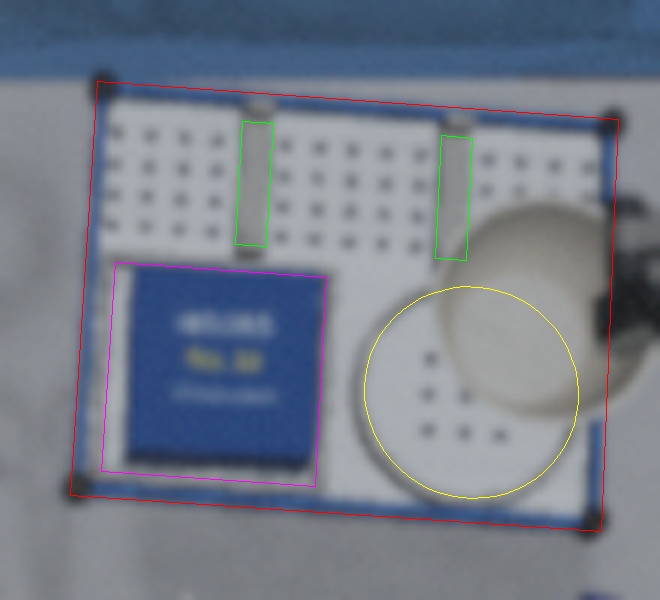

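View pics/s9.png

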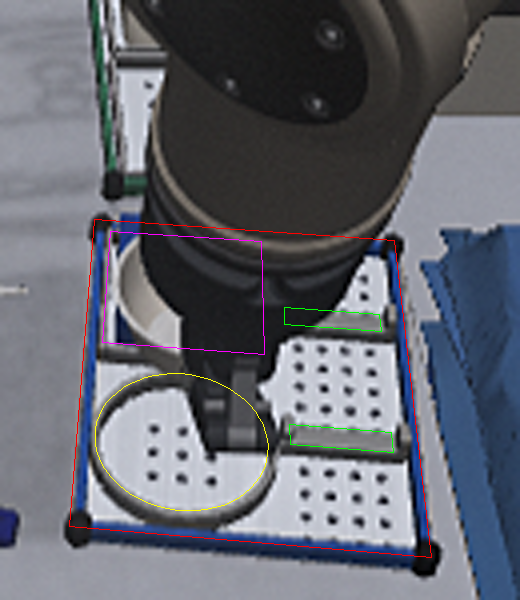

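Run:
```python
from ov import *
o=st();p,d=grab_frame('top');W=cloud(d,calibration('top'))
print('tcp->bottom z est',o['tcp_pos'][2]+.0068)
P=W[85:140,305:352].reshape(-1,3);h=o['tcp_pos'][2]+.0068+.04
Q=P[(P[:,2]>h-.004)&(P[:,2]<h+.006)];print(h,len(Q))
A=np.c_[Q[:,:2],np.ones(len(Q))];s=np.linalg.lstsq(A,(Q[:,:2]**2).sum(1),rcond=None)[0];print(s[:2]/2,np.sqrt(s[2]+(s[:2]**2).sum()/4))
print('plane',np.linalg.lstsq(A,Q[:,2],rcond=None)[0])
k=P[(P[:,2]>h-.06)&(P[:,2]<h-.03)];print('inside bottom',np.percentile(k[:,2],[5,50,95]),np.median(k,0))
```

```text
t 14.0 tcp [ 0.5636 -0.3404  0.0782] yaw -89.84671420492596 rv [-2.0348  2.0293  0.3587] F [ 0.4855  0.1971 -1.5099] w 0.00421070054284542
tcp->bottom z est 0.08495594016907027
0.12495594016907027 200
[ 0.5624 -0.3197] 0.036500576805075666
plane [-0.0022  0.0382  0.1386]
inside bottom [0.0853 0.088  0.0932] [ 0.5651 -0.322   0.088 ]
```

Call:
servo_tool --increments '[4.5,0,13.2,0,0,0,0,4.5,0,13.2,0,0,0,0,4.5,0,13.2,0,0,0,0,4.5,0,13.2,0,0,0,0,4.4,0,13.2,0,0,0,0,1,0,2.8,0,0,0,0,1,0,2.8,0,0,0,0,0.5,0,1.4,0,0,0,0]'

```text
clock: 15.05
tcp_pos: [0.5639, -0.3396, 0.0014]
orientation: [-2.035, 2.03, 0.357]
contact_force: [0.6, 1.0, -0.7]
grip_width: 0.0036
```

Run:
```python
from ov import *
o=st();look('side','pics/s10.png','',(270,150,400,300),4);look('wrist','pics/w10.png','',(0,0,512,384),1.5)
```

```text
t 15.05 tcp [ 0.5639 -0.3396  0.0014] yaw -89.8714574425859 rv [-2.0345  2.0302  0.3569] F [ 0.55    0.9986 -0.6957] w 0.0036489021614322863
```

View pics/s10.png

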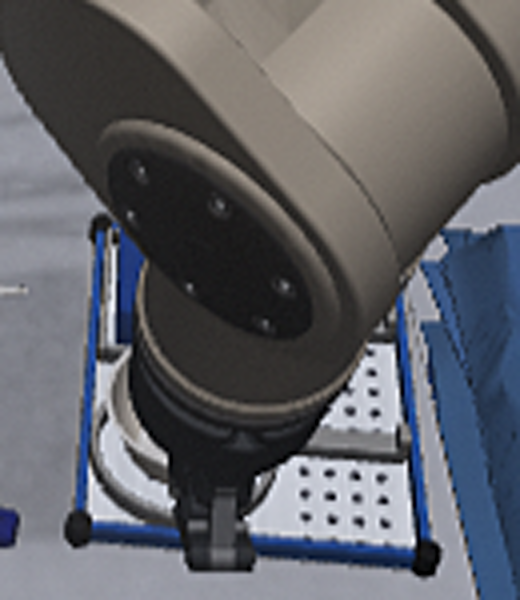

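View pics/w10.png

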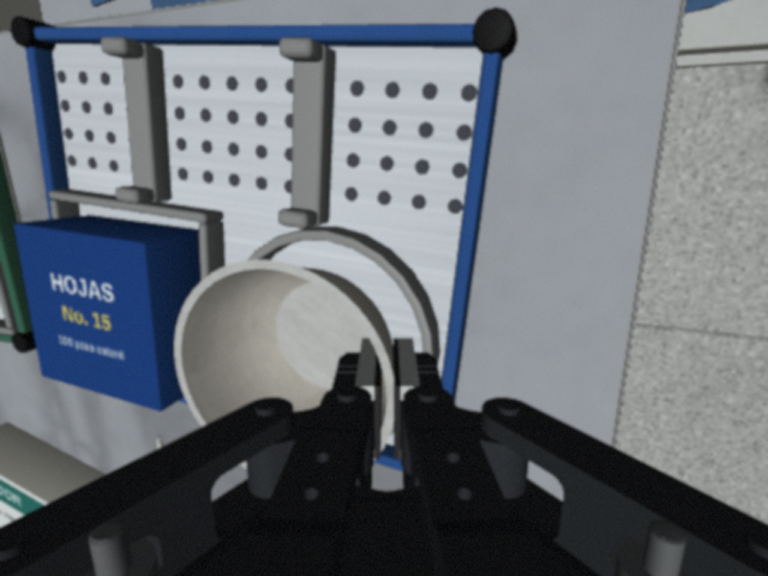

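Call:
servo_tool --increments '[0.4,0,1,0,0,0,0,0.4,0,1,0,0,0,0,0.4,0,1,0,0,0,0,0.3,0,0.9,0,0,0,0,0,0,0,0,0,0,0,0,0,0,0,0,0,0,0,0,0,0,0,0,0,0,0,0,0,0,0,0]'

```text
clock: 16.15
tcp_pos: [0.5638, -0.3399, -0.0027]
orientation: [-2.034, 2.03, 0.357]
contact_force: [-1.5, -1.4, 4.8]
grip_width: 0.0042
```

Call:
servo_tool --increments '[0,0,0,0,0,0,6,0,0,0,0,0,0,9,0,0,0,0,0,0,12,0,0,-5,0,0,0,12,0,0,-10,0,0,0,12,0,0,-15,0,0,0,12,0,0,-20,0,0,0,12,0,0,-25,0,0,0,12]'

```text
clock: 17.15
tcp_pos: [0.5636, -0.3659, 0.0691]
orientation: [-2.034, 2.031, 0.357]
contact_force: [-0.2, 0.1, 0.4]
grip_width: 0.0122
```

Run:
```python
from ov import *
o=st();p,d,W=look('wrist','pics/w11.png','b',(0,0,512,384),1.5)
Wt=cloud(grab_frame('top')[1],calibration('top'))
for b,WW in (((100,140,300,330),W),((290,90,350,160),Wt)):
    P=WW[b[1]:b[3],b[0]:b[2]].reshape(-1,3);k=(np.hypot(P[:,0]-.563,P[:,1]+.318)<.055);Q=P[k&(P[:,2]>.036)&(P[:,2]<.05)]
    if len(Q)<20: print('few');continue
    A=np.c_[Q[:,:2],np.ones(len(Q))];s=np.linalg.lstsq(A,(Q[:,:2]**2).sum(1),rcond=None)[0];print(s[:2]/2,np.sqrt(s[2]+(s[:2]**2).sum()/4),len(Q),'plane',np.linalg.lstsq(A,Q[:,2],rcond=None)[0],np.median(Q[:,2]),Q[:,2].max())
```

```text
t 17.15 tcp [ 0.5636 -0.3659  0.0691] yaw -89.89156877419076 rv [-2.0344  2.0306  0.3571] F [-0.219   0.0602  0.4435] w 0.012158217608958825
[ 0.564  -0.3205] 0.0373272082058614 1801 plane [ 0.0171 -0.0317  0.0223] 0.042798795794214056 0.04520416031873384
[ 0.5629 -0.3189] 0.03740624072549611 232 plane [-0.0301  0.0203  0.0663] 0.04315519062739065 0.04712029733693801
```

View pics/w11.png

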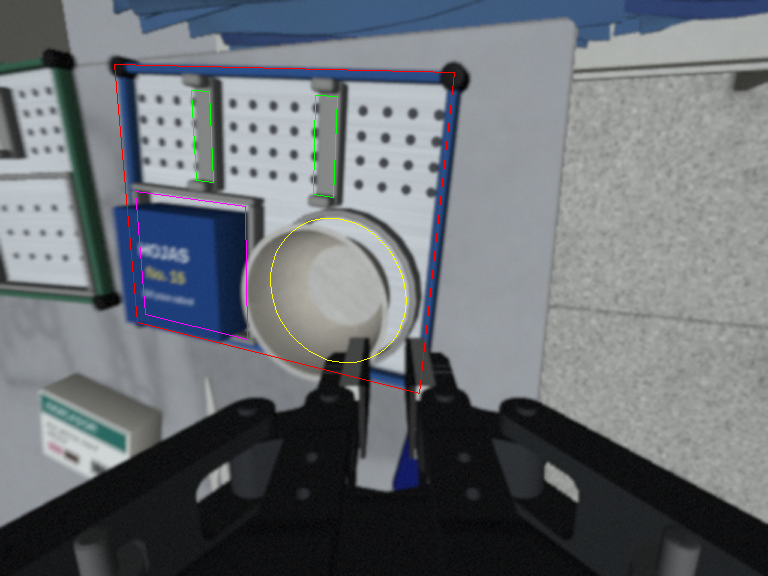

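The bowl stands level, with its rim at z 0.043 and its centre about 2 mm from the well centre. The blade carton is untouched. Scissors next.

Run:
```python
from ov import *
a=np.load('w1o.npy');o1=dict(tcp_pos=a[:3],orientation=a[3:]);c=calibration('wrist');T=tool_T(o1)@c['T_tool_cam']
p=cv2.imread('pics/w1.png');S=cv2.GaussianBlur(cv2.cvtColor(p,cv2.COLOR_BGR2HSV)[...,1],(3,3),0)
m=np.zeros(S.shape,np.uint8);m[174:272,262:304]=S[174:272,262:304]<10
n,l,s,_=cv2.connectedComponentsWithStats(m);i=1+np.argmax(s[1:,4]);v,u=np.nonzero(l==i)
Q=onplane(np.c_[u,v],c,.003,T);print(len(u),rect(Q))
x=Q[:,0]
print('tip',Q[x>x.max()-.004].mean(0),'rings',Q[x<x.min()+.02].mean(0), [ (round(z,3),Q[np.abs(x-z)<.003][:,1].min(),Q[np.abs(x-z)<.003][:,1].max()) for z in (.39,.40,.41,.42,.43)])
plan([(.5636,-.3659,.13,-90,24,3,10),(.42,-.213,.14,-90,24,7)],dec=0)
```

```text
922 ((412.4691467285156, -212.44776916503906), (149.2267303466797, 56.575538635253906), 2.8379814624786377)
tip [ 0.4852 -0.2125  0.003 ] rings [ 0.347  -0.2152  0.003 ] [(0.39, np.float64(-0.22180429530740506), np.float64(-0.20594397541210868)), (0.4, np.float64(-0.22153297354670695), np.float64(-0.20576504461429104)), (0.41, np.float64(-0.22130926593336686), np.float64(-0.20714689878983497)), (0.42, np.float64(-0.2210436426885231), np.float64(-0.20702415137011254)), (0.43, np.float64(-0.22073757853795323), np.float64(-0.20678145153106214))]
10 end [ 420.0595 -213.0107  139.9407] -89.98291324526667
[-7, 0, -18, -0.002, 0.056, 0, 24, -7, 1, -19, -0.001, 0.056, 0.001, 24, -5, 1, -18, -0.002, 0.057, 0, 24, -22, 20, 2, 0, 0.025, 0, 24, -22, 21, 2, 0, 0.025, 0, 24, -22, 20, 1, 0, 0.025, 0, 24, -22, 21, 1, 0, 0.025, 0, 24, -22, 20, 0, 0, 0.025, 0, 24]
[-22, 21, 0, 0, 0.025, 0, 24, -21, 20, -1, 0, 0.024, 0, 24, 0, 0, 0, 0, 0, 0, 24, 0, 0, 0, 0, 0, 0, 24, 0, 0, 0, 0, 0, 0, 24, 0, 0, 0, 0, 0, 0, 24, 0, 0, 0, 0, 0, 0, 24, 0, 0, 0, 0, 0, 0, 24]
```

Run:
```python
from ov import *
plan([(.5636,-.3659,.13,-90,22,3,10),(.4125,-.214,.08,-88.5,22,7),(.4125,-.214,.03,-88.5,22,4)],dec=0)
```

```text
14 end [ 412.3552 -213.7493   30.4215] -88.49396518920922
[-7, 0, -18, -0.002, 0.056, 0, 22, -7, 1, -19, -0.001, 0.056, 0.001, 22, -5, 1, -18, -0.002, 0.057, 0, 22, -20, 22, 11, 0, 0.025, -0.004, 22, -21, 21, 10, 0, 0.025, -0.004, 22, -21, 21, 10, 0, 0.025, -0.004, 22, -21, 21, 9, -0.001, 0.025, -0.003, 22, -21, 21, 9, 0, 0.025, -0.004, 22]
[-22, 21, 8, -0.001, 0.025, -0.003, 22, -22, 22, 7, 0, 0.024, -0.004, 22, 0, 0, 13, 0, 0, 0, 22, 0, 0, 12, 0, 0, 0, 22, 0, 0, 13, 0, 0, 0, 22, 0, 0, 12, 0, 0, 0, 22, 0, 0, 0, 0, 0, 0, 22, 0, 0, 0, 0, 0, 0, 22]
```

Call:
servo_tool --increments '[-7,0,-18,-0.002,0.056,0,22,-7,1,-19,-0.001,0.056,0.001,22,-5,1,-18,-0.002,0.057,0,22,-20,22,11,0,0.025,-0.004,22,-21,21,10,0,0.025,-0.004,22,-21,21,10,0,0.025,-0.004,22,-21,21,9,-0.001,0.025,-0.003,22,-21,21,9,0,0.025,-0.004,22]'

```text
clock: 18.25
tcp_pos: [0.4539, -0.2536, 0.0909]
orientation: [-2.22, 2.173, 0.063]
contact_force: [-0.1, 0.2, -0.8]
grip_width: 0.0219
```

Call:
servo_tool --increments '[-22,21,8,-0.001,0.025,-0.003,22,-22,22,7,0,0.024,-0.004,22,0,0,13,0,0,0,22,0,0,12,0,0,0,22,0,0,13,0,0,0,22,0,0,12,0,0,0,22,0,0,0,0,0,0,22,0,0,0,0,0,0,22]'

```text
clock: 19.25
tcp_pos: [0.4103, -0.2106, 0.0279]
orientation: [-2.252, 2.19, 0.011]
contact_force: [0.6, 1.0, -0.1]
grip_width: 0.0221
```

Run:
```python
from ov import *
o=st();p,d,W=look('wrist','pics/w12.png','',(0,0,512,384),1.5)
c=calibration('wrist');T=tool_T(o)@c['T_tool_cam']
S=cv2.GaussianBlur(cv2.cvtColor(p,cv2.COLOR_RGB2HSV)[...,1],(3,3),0)
np.save('w12.npy',p)
plan([(.4125,-.214,-.017,-88.5,22,5),(.4125,-.214,-.021,-88.5,22,3)],dec=1)
```

```text
t 19.25 tcp [ 0.4103 -0.2106  0.0279] yaw -88.38415251720899 rv [-2.2524  2.1897  0.0112] F [ 0.5639  0.9818 -0.0768] w 0.02206565490226785
8 end [ 412.4863 -214.0503  -21.0212] -88.49299555829543
[0.7, -0.4, 9, 0.001, 0.001, 0, 22, 0.7, -0.4, 9, 0.001, 0.001, 0.001, 22, 0.7, -0.4, 9, 0.001, 0.001, 0, 22, 0.7, -0.4, 9, 0.001, 0.001, 0.001, 22, 0.7, -0.4, 9.1, 0, 0.001, 0, 22, 0, 0, 1.3, 0, 0, 0, 22, 0, 0, 1.3, 0, 0, 0, 22, 0.1, 0, 1.4, 0, 0, 0, 22]
```

View pics/w12.png

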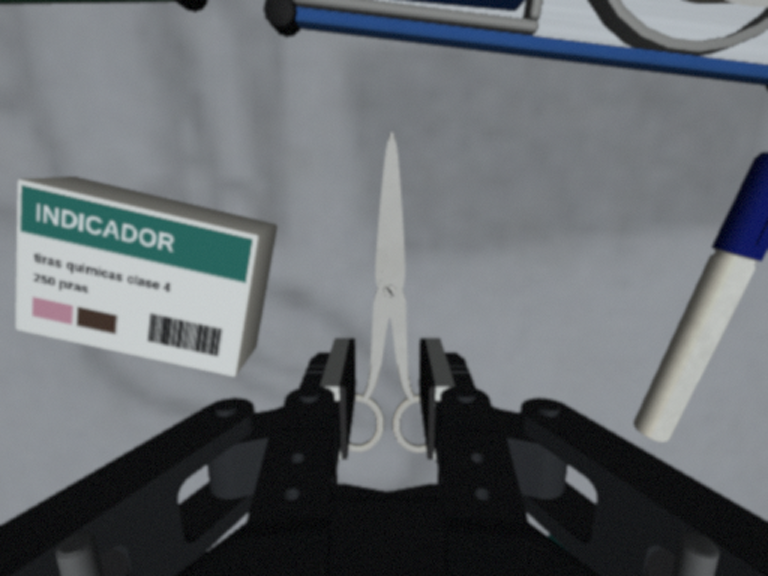

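Run:
```python
from ov import *
o=st();c=calibration('wrist');T=tool_T(o)@c['T_tool_cam']
f=lambda u,v,z:onplane([[u/1.5-.3,v/1.5-.3]],c,z,T)[0]
print('screw',f(389,291,.005),'tip',f(392,133,.004),'ringbottom mid',f(388,452,.004))
for v in (230,260,280,300,320): print(v)
print('carton corners top',f(18,180,.03),f(258,234,.03),f(236,375,.03),f(15,328,.03))
print('marker ends',f(763,160,.009),f(655,436,.009))
```

```text
t 19.3 tcp [ 0.4105 -0.2106  0.0281] yaw -88.3789518528586 rv [-2.2523  2.1894  0.0105] F [-0.2407 -0.3998 -0.0034] w 0.022163721550236704
screw [ 0.4226 -0.2133  0.005 ] tip [ 0.4885 -0.2126  0.004 ] ringbottom mid [ 0.3399 -0.2153  0.004 ]
230
260
280
300
320
carton corners top [ 0.4673 -0.0793  0.03  ] [ 0.4504 -0.1643  0.03  ] [ 0.3929 -0.1525  0.03  ] [ 0.4105 -0.0671  0.03  ]
marker ends [ 0.4822 -0.3595  0.009 ] [ 0.3564 -0.3407  0.009 ]
```

Run:
```python
from ov import *
plan([(.419,-.2136,-.017,-89,22,6),(.419,-.2136,-.019,-89,22,1)],dec=1)
```

```text
7 end [ 418.9719 -213.6295  -19.0327] -89.00859694669677
[0.6, -1.4, 7.5, 0.001, 0.001, 0.002, 22, 0.6, -1.4, 7.5, 0.001, 0.001, 0.002, 22, 0.5, -1.4, 7.5, 0.001, 0.001, 0.002, 22, 0.5, -1.4, 7.5, 0, 0.001, 0.002, 22, 0.5, -1.5, 7.5, 0.001, 0.001, 0.001, 22, 0.6, -1.4, 7.6, 0, 0, 0.002, 22, 0, 0, 2, 0, 0, 0, 22, 0, 0, 0, 0, 0, 0, 22]
```

Call:
servo_tool --increments '[0.6,-1.4,7.5,0.001,0.001,0.002,22,0.6,-1.4,7.5,0.001,0.001,0.002,22,0.5,-1.4,7.5,0.001,0.001,0.002,22,0.5,-1.4,7.5,0,0.001,0.002,22,0.5,-1.5,7.5,0.001,0.001,0.001,22,0.6,-1.4,7.6,0,0,0.002,22,0,0,2,0,0,0,22,0,0,0,0,0,0,22]'

```text
clock: 20.3
tcp_pos: [0.4185, -0.2134, -0.0194]
orientation: [2.24, -2.202, -0.002]
contact_force: [-1.2, 0.2, -0.2]
grip_width: 0.0218
```

Run:
```python
from ov import *
o=st();p,d,W=look('wrist','pics/w13.png','',(150,100,400,300),3)
```

```text
t 20.3 tcp [ 0.4185 -0.2134 -0.0194] yaw -89.00285467207338 rv [ 2.2403 -2.2017 -0.0017] F [-1.2339  0.2049 -0.1511] w 0.02180032544881209
```

View pics/w13.png

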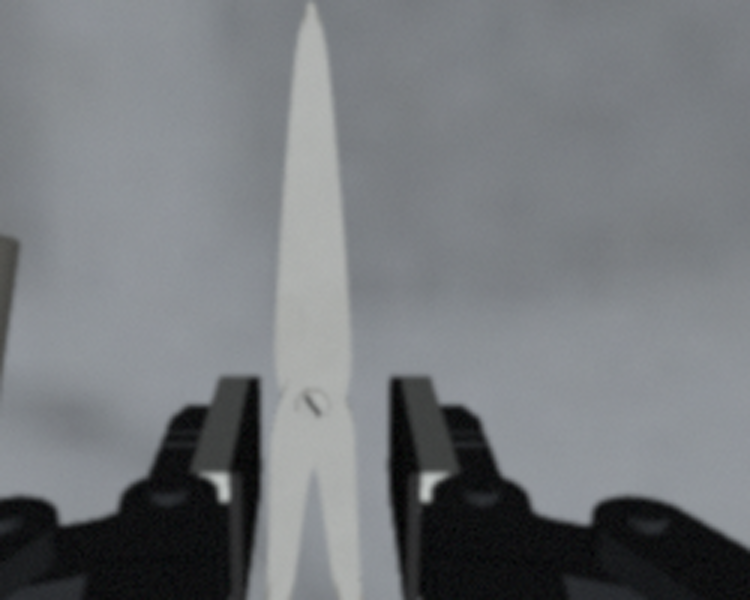

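Call:
servo_tool --increments '[-1,0,2,0,0,0,22,-1,0,2,0,0,0,22,0,0,1,0,0,0,22,0,0,1,0,0,0,22,0,0,0.5,0,0,0,22,0,0,0.5,0,0,0,22,0,0,0,0,0,0,22,0,0,0,0,0,0,22]'

```text
clock: 21.35
tcp_pos: [0.4187, -0.2113, -0.0238]
orientation: [2.24, -2.202, -0.001]
contact_force: [-8.7, 5.2, 41.1]
grip_width: 0.0221
```

Run:
```python
from ov import *
o=st();p,d,W=look('side','pics/s13.png','',(180,150,340,270),4.5)
T=tool_T(o);L=(W-T[:3,3])@T[:3,:3];g=p.max(-1)
m=(np.abs(L[...,0])<.026)&(np.abs(L[...,1])<.02)&(L[...,2]>-.07)&(g<90)
print(L[m][:,2].max(),np.sort(L[m][:,2])[-8:],W[m][:,2].min())
```

```text
t 21.35 tcp [ 0.4187 -0.2113 -0.0238] yaw -89.00157919027957 rv [ 2.2404 -2.2017 -0.0007] F [-8.6766  5.1797 41.0925] w 0.022069257867800333
-0.02186982290745754 [-0.0269 -0.025  -0.0248 -0.0246 -0.0234 -0.0232 -0.022  -0.0219] -0.0018937357548196587
```

View pics/s13.png

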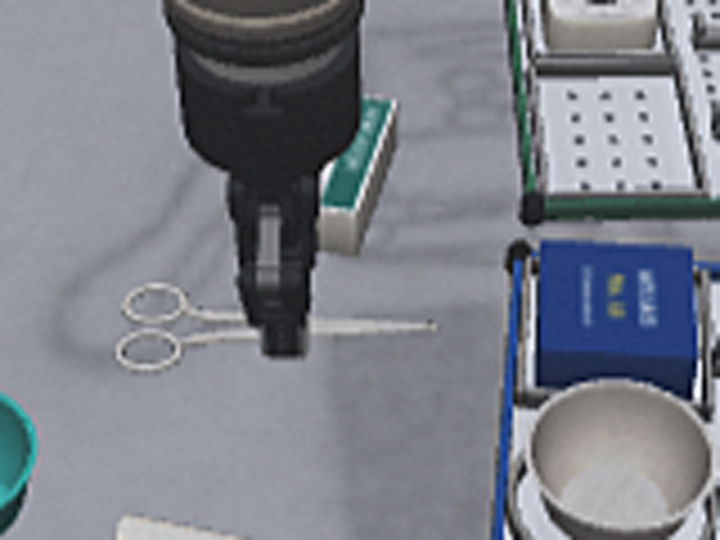

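Call:
servo_tool --increments '[0,0,-4.5,0,0,0,22,0,0,0,0,0,0,22,0,0,0,0,0,0,16,0,0,0,0,0,0,12,0,0,0,0,0,0,5,0,0,0,0,0,0,0,0,0,0,0,0,0,0,0,0,0,0,0,0,0]' --squeeze 30

```text
clock: 22.4
tcp_pos: [0.4186, -0.2114, -0.0218]
orientation: [2.24, -2.202, -0.001]
contact_force: [0.2, 0.5, -1.0]
grip_width: 0.0107
```

Run:
```python
from ov import *
plan([(.4186,-.2114,-.012,-89,0,2),(.4186,-.2114,.065,-89,0,5),(.6413,-.2728,.075,-4.6,0,12),(.6413,-.2728,.03,-4.6,0,4)],dec=1)
```

```text
23 end [ 641.2626 -272.7961   30.0122] -4.60433716528276
[0, 0, -4.9, 0, 0, 0, 0, 0, 0, -4.9, 0.001, 0, 0, 0, 0, 0, -15.4, 0, 0, 0, 0, 0, 0, -15.4, 0, 0, 0, 0, 0, 0, -15.4, 0, 0, 0, 0, 0, 0, -15.4, 0, 0, 0, 0, 0, 0, -15.4, 0, 0, 0, 0, 5.4, -18.5, -0.8, 0, 0, -0.123, 0]
[7.7, -17.7, -0.8, 0, 0, -0.123, 0, 9.8, -16.6, -0.8, 0, 0, -0.123, 0, 11.7, -15.3, -0.8, 0, 0, -0.123, 0, 13.5, -13.7, -0.8, 0, 0, -0.123, 0, 15.1, -11.9, -0.9, 0, 0, -0.123, 0, 16.4, -10, -0.8, 0, 0, -0.123, 0, 17.6, -7.9, -0.9, 0, 0, -0.122, 0, 18.4, -5.7, -0.8, 0, 0, -0.123, 0]
[18.9, -3.4, -0.9, 0, 0, -0.122, 0, 19.2, -1.1, -0.8, 0, 0, -0.123, 0, 19.2, 1.3, -0.9, 0, 0, -0.122, 0, 0, 0, 11.3, 0, 0, 0, 0, 0, 0, 11.2, 0, 0, 0, 0, 0, 0, 11.3, 0, 0, 0, 0, 0, 0, 11.2, 0, 0, 0, 0, 0, 0, 0, 0, 0, 0, 0]
```

Call:
servo_tool --increments '[0,0,-4.9,0,0,0,0,0,0,-4.9,0,0,0,0,0,0,-15.4,0,0,0,0,0,0,-15.4,0,0,0,0,0,0,-15.4,0,0,0,0,0,0,-15.4,0,0,0,0,0,0,-15.4,0,0,0,0,5.4,-18.5,-0.8,0,0,-0.123,0]'

```text
clock: 23.4
tcp_pos: [0.437, -0.2167, 0.0675]
orientation: [2.374, -2.057, 0.0]
contact_force: [-0.3, 0.8, -1.4]
grip_width: 0.0106
```

Call:
servo_tool --increments '[7.7,-17.7,-0.8,0,0,-0.123,0,9.8,-16.6,-0.8,0,0,-0.123,0,11.7,-15.3,-0.8,0,0,-0.123,0,13.5,-13.7,-0.8,0,0,-0.123,0,15.1,-11.9,-0.9,0,0,-0.123,0,16.4,-10,-0.8,0,0,-0.123,0,17.6,-7.9,-0.9,0,0,-0.122,0,18.4,-5.7,-0.8,0,0,-0.123,0]'

```text
clock: 24.4
tcp_pos: [0.5861, -0.2578, 0.0728]
orientation: [3.064, -0.691, -0.002]
contact_force: [0.2, 1.1, -0.9]
grip_width: 0.0105
```

Call:
servo_tool --increments '[18.9,-3.4,-0.9,0,0,-0.122,0,19.2,-1.1,-0.8,0,0,-0.123,0,19.2,1.3,-0.9,0,0,-0.122,0,0,0,11.3,0,0,0,0,0,0,11.2,0,0,0,0,0,0,11.3,0,0,0,0,0,0,0,0,0,0,0,0,0,0,0,0,0,0]'

```text
clock: 25.4
tcp_pos: [0.6413, -0.2728, 0.0412]
orientation: [-3.139, 0.127, 0.001]
contact_force: [-1.0, -0.1, -0.2]
grip_width: 0.0107
```

```bash
sed -i 's/BL=((.597,-.2732),-4.6)/BL=((.597,-.2742),-4.6)/' ov.py
python3 - <<'E'
from ov import *
o=st();look('top','pics/t14.png','b',(235,60,355,160),6);look('wrist','pics/w14.png','b',(0,0,512,384),1.5)
E
```

```text
t 25.4 tcp [ 0.6413 -0.2728  0.0412] yaw -4.61713548759257 rv [-3.139   0.1265  0.0013] F [-0.9879 -0.0757 -0.2143] w 0.01074093483806439
```

View pics/t14.png

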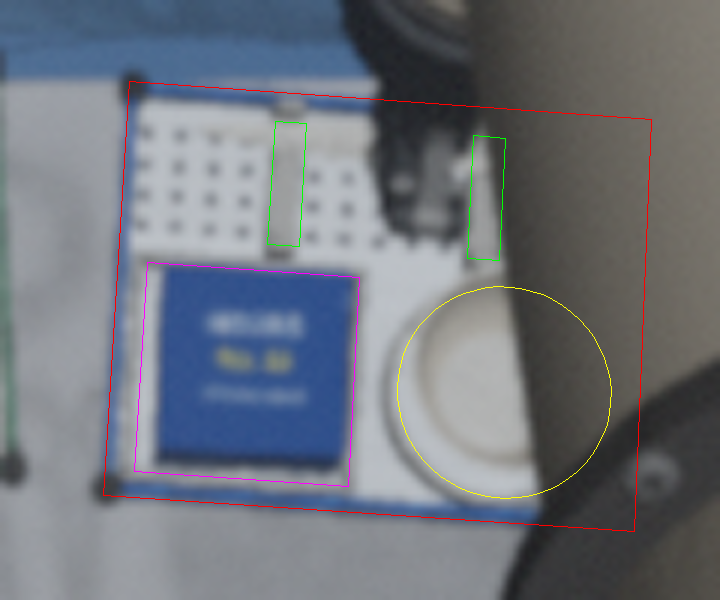

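View pics/w14.png

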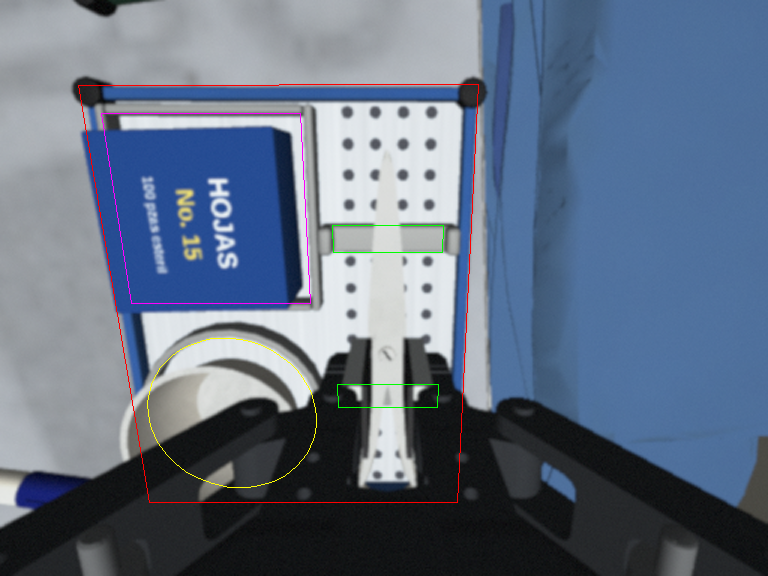

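Run:
```python
from ov import *
o=get_obs();c=calibration('wrist');T=tool_T(o)@c['T_tool_cam']
q=onplane([[388/1.5-.3,148/1.5-.3]],c,.066,T)[0]
th=np.radians(-4.6);M=np.array([[np.cos(th),-np.sin(th)],[np.sin(th),np.cos(th)]])
print((q[:2]-BL[0])@M*1000)
plan([(.6413,-.2728,.0,-4.6,0,4),(.6413,-.2728,-.005,-4.6,0,3)],dec=1)
```

```text
[44.3217 73.9176]
7 end [ 641.2846 -272.7775   -4.993 ] -4.615891949690236
[-0.1, 0, 10.4, 0, 0, 0, 0, -0.1, 0, 10.4, 0, 0, 0, 0, -0.1, 0, 10.4, 0, 0, 0, 0, -0.1, -0.1, 10.4, 0, 0, 0, 0, 0, 0, 1.7, 0, 0, 0, 0, 0, 0, 1.7, 0, 0, 0, 0, 0, 0, 1.6, 0, 0, 0, 0, 0, 0, 0, 0, 0, 0, 0]
```

Tip at tray (44.3, 73.9) against the expected (44, 75): centred. I lower it.

Call:
servo_tool --increments '[-0.1,0,10.4,0,0,0,0,-0.1,0,10.4,0,0,0,0,-0.1,0,10.4,0,0,0,0,-0.1,-0.1,10.4,0,0,0,0,0,0,1.7,0,0,0,0,0,0,1.7,0,0,0,0,0,0,1.6,0,0,0,0,0,0,0,0,0,0,0]'

```text
clock: 26.5
tcp_pos: [0.641, -0.2728, -0.0054]
orientation: [-3.139, 0.126, 0.001]
contact_force: [0.9, 0.1, -0.0]
grip_width: 0.0107
```

Call:
servo_tool --increments '[0,0,0.5,0,0,0,0,0,0,0.5,0,0,0,0,0,0,0.5,0,0,0,0,0,0,0.5,0,0,0,0,0,0,0.5,0,0,0,0,0,0,0,0,0,0,0,0,0,0,0,0,0,0,0,0,0,0,0,0,0]'

```text
clock: 27.5
tcp_pos: [0.6409, -0.2727, -0.008]
orientation: [-3.139, 0.126, 0.001]
contact_force: [-0.1, 0.0, -0.1]
grip_width: 0.0103
```

Call:
servo_tool --increments '[0,0,0.4,0,0,0,0,0,0,0.4,0,0,0,0,0,0,0.3,0,0,0,0,0,0,0,0,0,0,0,0,0,0,0,0,0,0,0,0,0,0,0,0,0,0,0,0,0,0,0,0,0,0,0,0,0,0,0]'

```text
clock: 28.5
tcp_pos: [0.641, -0.2727, -0.0087]
orientation: [-3.139, 0.126, 0.001]
contact_force: [-2.2, 1.5, 5.3]
grip_width: 0.0104
```

Run:
```python
from ov import *
o=st();p,d,W=look('wrist','pics/w15.png','',(100,40,400,300),2.4)
th=np.radians(-4.6);M=np.array([[np.cos(th),-np.sin(th)],[np.sin(th),np.cos(th)]])
L=(W[...,:2]-BL[0])@M*1000
for y0,y1 in ((55,72),(45,55),(20,30),(34,42)):
    m=(np.abs(L[...,0]-44)<(3 if y0!=34 else 16))&(L[...,1]>y0)&(L[...,1]<y1);print(y0,m.sum(),np.percentile(W[m][:,2],[5,25,50,75,95]) if m.any() else '')
```

```text
t 28.5 tcp [ 0.641  -0.2727 -0.0087] yaw -4.6045739197662465 rv [-3.139   0.1262  0.0011] F [-2.2445  1.5264  5.3341] w 0.010396725005445988
55 467 [0.0029 0.0148 0.0162 0.0168 0.0177]
45 270 [0.0155 0.0162 0.0166 0.0171 0.0177]
20 248 [0.0161 0.0167 0.0171 0.0174 0.0179]
34 1031 [0.0123 0.013  0.0137 0.0155 0.0173]
```

View pics/w15.png

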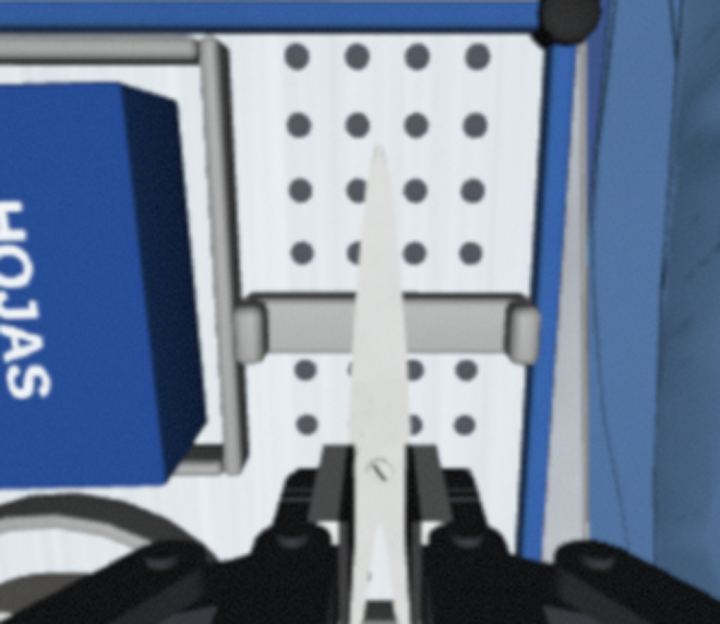

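Call:
servo_tool --increments '[0,0,-0.3,0,0,0,12,0,0,0,0,0,0,16,0,0,0,0,0,0,22,0,0,-3,0,0,0,22,0,0,-10,0,0,0,22,0,0,-20,0,0,0,22,0,0,-30,0,0,0,22,0,0,-30,0,0,0,22]'

```text
clock: 29.55
tcp_pos: [0.6414, -0.2728, 0.0867]
orientation: [3.139, -0.126, 0.001]
contact_force: [-0.4, -0.1, -0.1]
grip_width: 0.0217
```

Run:
```python
from ov import *
o=st();p,d,W=look('wrist','pics/w16.png','b',(0,0,512,384),1.5)
```

```text
t 29.55 tcp [ 0.6414 -0.2728  0.0867] yaw -4.604382873191565 rv [ 3.1389 -0.1262  0.0009] F [-0.4408 -0.0764 -0.1038] w 0.021719191963775187
```

View pics/w16.png

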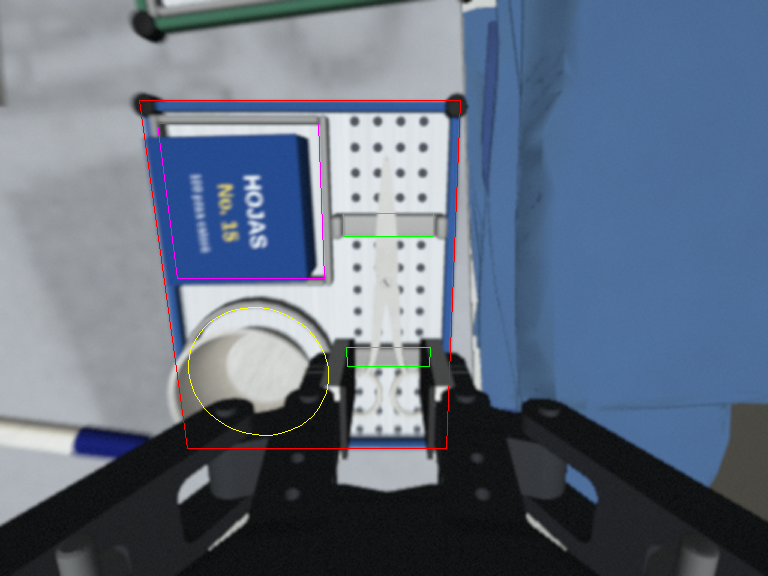

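Run:
```python
from ov import *
plan([(.6414,-.2728,.1,-4.6,40,1),(.429,-.1149,.05,-11.9,80,9),(.429,-.1149,.02,-11.9,80,4)],dec=1)
```

```text
14 end [ 428.9902 -114.9022   19.9848] -11.893956415590825
[-2.7, -0.5, -8.4, 0.002, -0.007, 0, 40, -24.9, -15.6, 5.6, 0, 0, 0.014, 80, -25.2, -15.2, 5.5, 0, 0, 0.014, 80, -25.4, -14.9, 5.6, 0, 0, 0.014, 80, -25.6, -14.5, 5.5, 0, 0, 0.014, 80, -25.8, -14.2, 5.6, 0, 0, 0.014, 80, -25.9, -13.8, 5.5, 0, 0, 0.014, 80, -26.1, -13.4, 5.6, 0, 0, 0.014, 80]
[-26.3, -13.1, 5.5, 0, 0, 0.015, 80, -26.6, -12.7, 5.6, 0, 0, 0.014, 80, 0, 0, 7.5, 0, 0, 0, 80, 0, 0, 7.5, 0, 0, 0, 80, 0, 0, 7.5, 0, 0, 0, 80, 0, 0, 7.5, 0, 0, 0, 80, 0, 0, 0, 0, 0, 0, 80, 0, 0, 0, 0, 0, 0, 80]
```

Call:
servo_tool --increments '[0,0,-13,0,0,0,40,-24.9,-15.6,5.6,0,0,0.014,80,-25.2,-15.2,5.5,0,0,0.014,80,-25.4,-14.9,5.6,0,0,0.014,80,-25.6,-14.5,5.5,0,0,0.014,80,-25.8,-14.2,5.6,0,0,0.014,80,-25.9,-13.8,5.5,0,0,0.014,80,-26.1,-13.4,5.6,0,0,0.014,80]'

```text
clock: 30.6
tcp_pos: [0.4749, -0.1494, 0.0587]
orientation: [-3.129, 0.281, 0.001]
contact_force: [-0.4, -0.1, 0.5]
grip_width: 0.08
```

Call:
servo_tool --increments '[-26.3,-13.1,5.5,0,0,0.015,80,-26.6,-12.7,5.6,0,0,0.014,80,0,0,7.5,0,0,0,80,0,0,7.5,0,0,0,80,0,0,7.5,0,0,0,80,0,0,7.5,0,0,0,80,0,0,0,0,0,0,80,0,0,0,0,0,0,80]'

```text
clock: 31.6
tcp_pos: [0.4286, -0.1149, 0.0174]
orientation: [-3.124, 0.325, 0.001]
contact_force: [-0.5, 0.1, -0.1]
grip_width: 0.0798
```

Run:
```python
from ov import *
o=st();p,d,W=look('wrist','pics/w17.png','',(0,0,512,384),1.5)
m=(W[...,2]>.026)&(W[...,2]<.034)&(np.hypot(W[...,0]-.429,W[...,1]+.115)<.07)
n,l,s,_=cv2.connectedComponentsWithStats(m.astype(np.uint8));m=l==1+np.argmax(s[1:,4]);print(m.sum(),rect(W[m]))
```

```text
t 31.6 tcp [ 0.4286 -0.1149  0.0174] yaw -11.886742846977802 rv [-3.1244  0.3253  0.0014] F [-0.511  0.112 -0.083] w 0.07979005935059254
15888 ((429.298095703125, -115.18695831298828), (88.22804260253906, 60.54650115966797), 78.25338745117188)
```

View pics/w17.png

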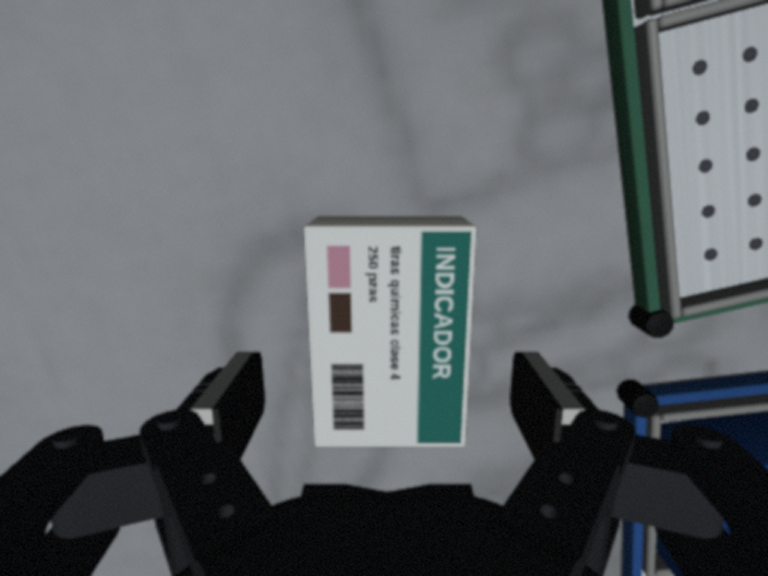

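Call:
servo_tool --increments '[0,0,6,0,0,0,80,0,0,6,0,0,0,80,0,0,6,0,0,0,80,0,0,6,0,0,0,80,0,0,6,0,0,0,80,0,0,0,0,0,0,72,0,0,0,0,0,0,66,0,0,0,0,0,0,62]' --squeeze 35

```text
clock: 32.65
tcp_pos: [0.4286, -0.1149, -0.0124]
orientation: [-3.125, 0.325, 0.001]
contact_force: [0.9, -0.3, -0.1]
grip_width: 0.0618
```

Call:
servo_tool --increments '[0,0,0,0,0,0,50,0,0,0,0,0,0,50,0,0,0,0,0,0,50,0,0,0,0,0,0,50,0,0,-2,0,0,0,50,0,0,-4,0,0,0,50,0,0,-6,0,0,0,50,0,0,-6,0,0,0,50]'

```text
clock: 33.65
tcp_pos: [0.4285, -0.1148, 0.0058]
orientation: [-3.125, 0.325, 0.001]
contact_force: [0.5, -0.6, -0.9]
grip_width: 0.0589
```

Run:
```python
from ov import *
o=st();p,d,W=look('side','pics/s18.png','',(200,130,360,250),4.5)
p,d,W=look('wrist','pics/w18.png','',(0,0,512,384),1)
m=(W[...,2]>.04)&(W[...,2]<.056)&(np.hypot(W[...,0]-.429,W[...,1]+.115)<.06)&(p.max(-1)>60)
n,l,s,_=cv2.connectedComponentsWithStats(m.astype(np.uint8));m=l==1+np.argmax(s[1:,4]);print(m.sum(),rect(W[m]),np.median(W[m][:,2]))
P=W[m];print(np.linalg.lstsq(np.c_[P[:,:2],np.ones(len(P))],P[:,2],rcond=None)[0])
```

```text
t 33.65 tcp [ 0.4285 -0.1148  0.0058] yaw -11.878509362263715 rv [-3.1245  0.3251  0.0012] F [ 0.4541 -0.5774 -0.928 ] w 0.05888858170914732
21292 ((429.4068603515625, -113.49891662597656), (85.68560028076172, 63.478309631347656), 77.36312103271484) 0.0478937806199429
[-0.0013 -0.0057  0.0478]
```

View pics/s18.png

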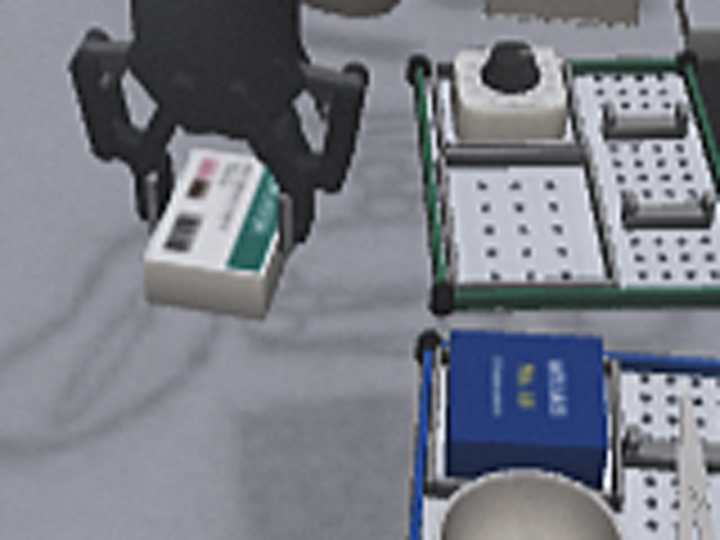

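Run:
```python
from ov import *
plan([(.4286,-.1149,.055,-11.9,50,3),(.58,-.0786,.06,2,50,7),(.58,-.0786,.06,2,50,1)],dec=1)
```

```text
11 end [579.9915 -78.5984  59.9755] 1.973856821805029
[-0.1, 0, -16.3, 0, 0, 0, 50, -0.1, 0, -16.3, 0, 0, 0, 50, -0.2, 0, -16.3, 0, 0, 0, 50, 20.1, -9.5, -0.7, 0, 0, -0.035, 50, 20.4, -8.8, -0.7, 0, 0, -0.035, 50, 20.7, -8.1, -0.7, 0, 0, -0.034, 50, 21, -7.4, -0.7, 0, 0, -0.035, 50, 21.2, -6.7, -0.7, 0, 0, -0.034, 50]
[21.5, -5.9, -0.7, 0, 0, -0.035, 50, 21.6, -5.2, -0.7, 0, -0.001, -0.034, 50, 0, 0, 0, 0, 0, 0, 50, 0, 0, 0, 0, 0, 0, 50, 0, 0, 0, 0, 0, 0, 50, 0, 0, 0, 0, 0, 0, 50, 0, 0, 0, 0, 0, 0, 50, 0, 0, 0, 0, 0, 0, 50]
```

Call:
servo_tool --increments '[0,0,-16.3,0,0,0,50,0,0,-16.3,0,0,0,50,0,0,-16.3,0,0,0,50,20.1,-9.5,-0.7,0,0,-0.035,50,20.4,-8.8,-0.7,0,0,-0.035,50,20.7,-8.1,-0.7,0,0,-0.034,50,21,-7.4,-0.7,0,0,-0.035,50,21.2,-6.7,-0.7,0,0,-0.034,50]'

```text
clock: 34.75
tcp_pos: [0.5372, -0.0888, 0.058]
orientation: [-3.141, 0.052, 0.002]
contact_force: [0.3, 0.7, -1.0]
grip_width: 0.0591
```

Call:
servo_tool --increments '[21.5,-5.9,-0.7,0,0,-0.035,50,21.6,-5.2,-0.7,0,0,-0.034,50,0,0,5,0,0,0,50,0,0,5,0,0,0,50,0,0,5,0,0,0,50,0,0,0,0,0,0,50,0,0,0,0,0,0,50,0,0,0,0,0,0,50]'

```text
clock: 35.75
tcp_pos: [0.58, -0.0786, 0.0443]
orientation: [-3.141, -0.054, 0.001]
contact_force: [0.4, 0.2, -1.2]
grip_width: 0.059
```

Run:
```python
from ov import *
o=st();p,d,W=look('wrist','pics/w19.png','g',(0,0,512,384),1.5)
look('side','pics/s19.png','g',(270,120,390,210),6)
m=(W[...,2]>.075)&(W[...,2]<.1)&(np.hypot(W[...,0]-.58,W[...,1]+.0786)<.06)&(p.max(-1)>60)
n,l,s,_=cv2.connectedComponentsWithStats(m.astype(np.uint8));m=l==1+np.argmax(s[1:,4]);print(m.sum(),rect(W[m]),np.median(W[m][:,2]))
```

```text
t 35.75 tcp [ 0.58   -0.0786  0.0443] yaw 1.981736888361552 rv [-3.1409 -0.0543  0.0008] F [ 0.4014  0.1614 -1.2101] w 0.05903990188565172
21411 ((580.8424072265625, -77.54537963867188), (68.2831039428711, 86.61409759521484), 2.2755327224731445) 0.08566021912354024
```

View pics/w19.png

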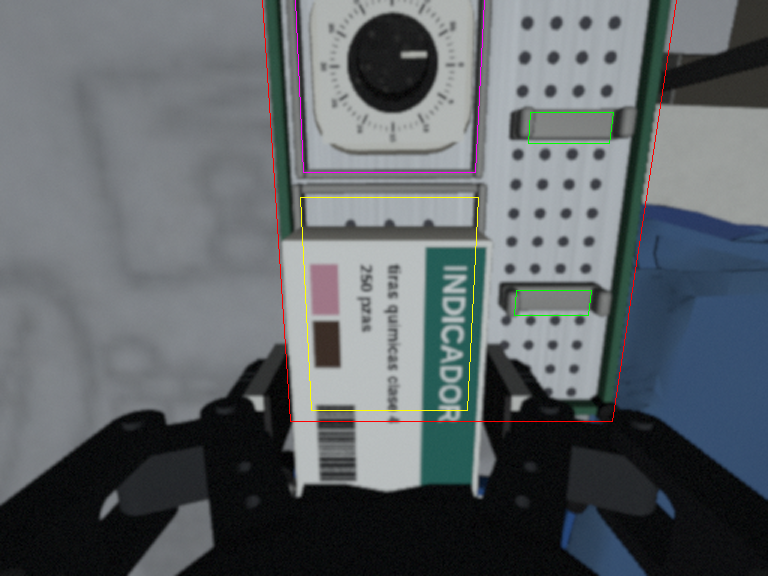

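View pics/s19.png

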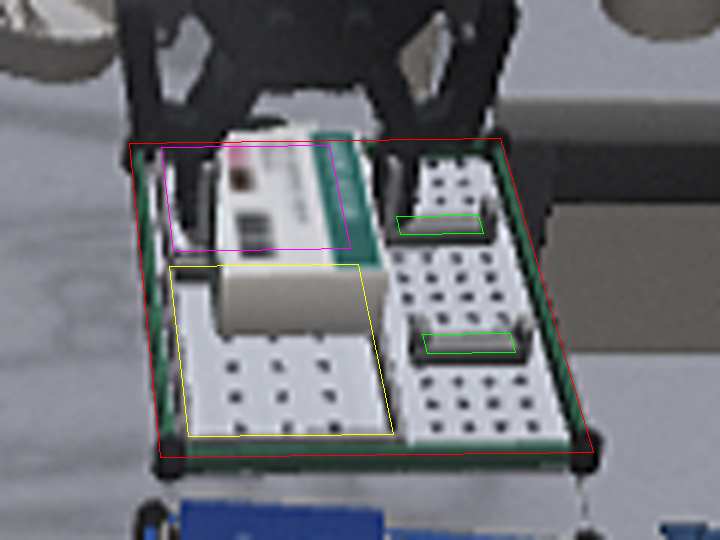

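Call:
servo_tool --increments '[0,-0.5,9,0,0,0,50,0,0,9,0,0,0,50,0,0,9,0,0,0,50,0,0,9,0,0,0,50,0,0,8,0,0,0,50,0,0,3,0,0,0,50,0,0,2,0,0,0,50,0,0,0,0,0,0,50]'

```text
clock: 36.85
tcp_pos: [0.5799, -0.078, -0.0048]
orientation: [-3.141, -0.054, 0.001]
contact_force: [0.1, -0.1, -1.2]
grip_width: 0.0592
```

Call:
servo_tool --increments '[0,0,1,0,0,0,50,0,0,0.5,0,0,0,50,0,0,0.5,0,0,0,50,0,0,0.5,0,0,0,50,0,0,0.5,0,0,0,50,0,0,0,0,0,0,50,0,0,0,0,0,0,50,0,0,0,0,0,0,50]'

```text
clock: 37.85
tcp_pos: [0.5798, -0.078, -0.0079]
orientation: [-3.141, -0.054, 0.001]
contact_force: [-0.7, -0.5, -0.8]
grip_width: 0.0588
```

Run:
```python
from ov import *
o=st();p,d,W=look('wrist','pics/w20.png','',(0,0,512,384),1.5)
m=(W[...,2]>.028)&(W[...,2]<.042)&(np.hypot(W[...,0]-.58,W[...,1]+.0786)<.06)&(p.max(-1)>90)
n,l,s,_=cv2.connectedComponentsWithStats(m.astype(np.uint8));m=l==1+np.argmax(s[1:,4]);print(m.sum(),rect(W[m]),np.median(W[m][:,2]))
```

```text
t 37.85 tcp [ 0.5798 -0.078  -0.0079] yaw 1.9850459391272812 rv [-3.1409 -0.0544  0.0013] F [-0.6807 -0.4572 -0.8106] w 0.058845462513910145
19341 ((579.4279174804688, -76.91207885742188), (61.32221603393555, 86.11837768554688), 1.7874764204025269) 0.033473665752557225
```

View pics/w20.png

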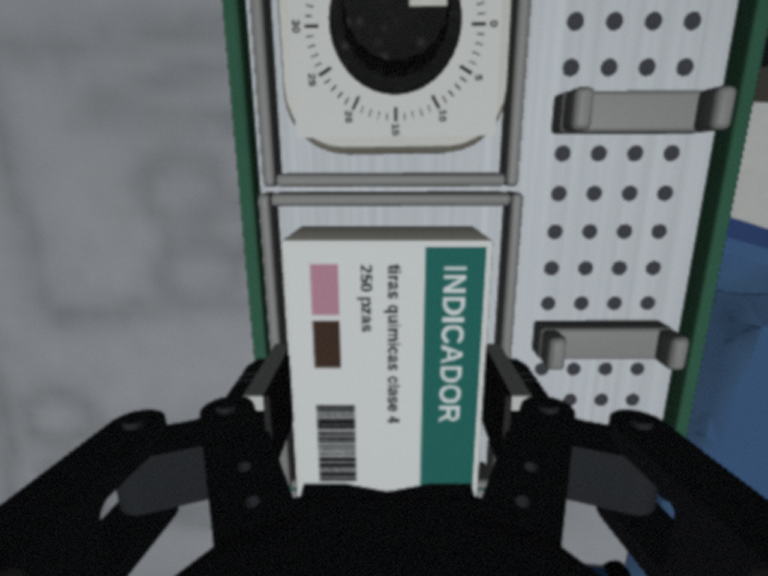

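Call:
servo_tool --increments '[0,0,0.4,0,0,0,50,0,0,0.4,0,0,0,50,0,0,0.3,0,0,0,50,0,0,0,0,0,0,50,0,0,0,0,0,0,50,0,0,0,0,0,0,50,0,0,0,0,0,0,50,0,0,0,0,0,0,50]'

```text
clock: 38.9
tcp_pos: [0.5799, -0.078, -0.0081]
orientation: [3.141, 0.054, -0.001]
contact_force: [-3.4, 0.6, 9.4]
grip_width: 0.0593
```

Call:
servo_tool --increments '[0,0,-0.5,0,0,0,60,0,0,0,0,0,0,64,0,0,0,0,0,0,67,0,0,-4,0,0,0,67,0,0,-10,0,0,0,67,0,0,-20,0,0,0,67,0,0,-30,0,0,0,60,0,0,-30,0,0,0,50]'

```text
clock: 39.9
tcp_pos: [0.5802, -0.078, 0.0878]
orientation: [-3.141, -0.055, -0.001]
contact_force: [-0.0, -0.3, 0.3]
grip_width: 0.0502
```

Run:
```python
from ov import *
o=st();p,d,W=look('wrist','pics/w21.png','g',(0,0,512,384),1.5)
m=(W[...,2]>.028)&(W[...,2]<.042)&(np.hypot(W[...,0]-.58,W[...,1]+.0786)<.06)&(p.max(-1)>90)
n,l,s,_=cv2.connectedComponentsWithStats(m.astype(np.uint8));m=l==1+np.argmax(s[1:,4]);print(m.sum(),rect(W[m]),np.median(W[m][:,2]))
a=np.load('w1o.npy');c=calibration('wrist')
o1=dict(tcp_pos=a[:3],orientation=a[3:])
# marker from top0
plan([(.58,-.078,.10,2,40,1),(.48,-.25,.09,-60,40,8),(.42,-.351,.03,-103.4,40,8)],dec=0)
```

```text
t 39.9 tcp [ 0.5802 -0.078   0.0878] yaw 1.9916711790164254 rv [-3.1409 -0.0546 -0.0005] F [-0.0486 -0.301   0.3396] w 0.05020423207400238
8227 ((579.0180053710938, -78.19215393066406), (60.170902252197266, 88.07269287109375), 1.983571171760559) 0.03333139971591273
17 end [ 419.9955 -350.9397   29.7436] -103.3750489794127
[-3, 0, -8, 0.001, -0.006, 0, 40, -13, 21, 1, 0, 0, 0.135, 40, -10, 23, 1, 0, 0, 0.135, 40, -7, 24, 1, 0, 0, 0.135, 40, -4, 24, 1, 0, 0, 0.135, 40, -1, 25, 1, 0, 0, 0.135, 40, 3, 25, 2, 0, 0, 0.136, 40, 6, 24, 1, 0, 0, 0.135, 40]
[9, 23, 2, 0, 0, 0.136, 40, 7, 13, 7, 0, 0, 0.095, 40, 8, 12, 8, 0, 0, 0.095, 40, 10, 11, 7, 0, 0, 0.095, 40, 11, 10, 8, 0, 0, 0.094, 40, 11, 9, 7, 0, 0, 0.095, 40, 12, 8, 8, 0, 0, 0.094, 40, 13, 7, 7, 0, 0, 0.095, 40]
[14, 6, 8, 0, 0, 0.094, 40, 0, 0, 0, 0, 0, 0, 40, 0, 0, 0, 0, 0, 0, 40, 0, 0, 0, 0, 0, 0, 40, 0, 0, 0, 0, 0, 0, 40, 0, 0, 0, 0, 0, 0, 40, 0, 0, 0, 0, 0, 0, 40, 0, 0, 0, 0, 0, 0, 40]
```

View pics/w21.png

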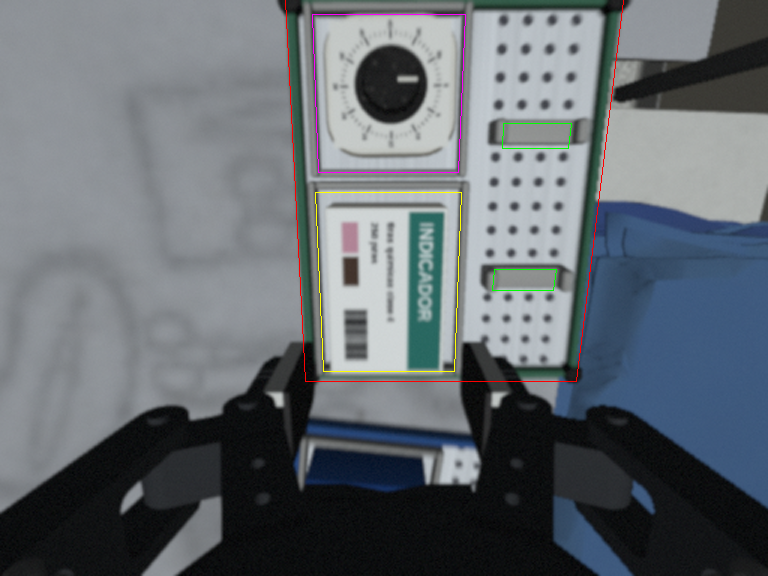

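Call:
servo_tool --increments '[0,0,-12,0,0,0,40,-13,21,1,0,0,0.135,40,-10,23,1,0,0,0.135,40,-7,24,1,0,0,0.135,40,-4,24,1,0,0,0.135,40,-1,25,1,0,0,0.135,40,3,25,2,0,0,0.136,40,6,24,1,0,0,0.135,40]'

```text
clock: 40.95
tcp_pos: [0.4918, -0.229, 0.0897]
orientation: [-2.818, 1.389, 0.002]
contact_force: [0.2, -0.1, -0.8]
grip_width: 0.0398
```

Call:
servo_tool --increments '[9,23,2,0,0,0.136,40,7,13,7,0,0,0.095,40,8,12,8,0,0,0.095,40,10,11,7,0,0,0.095,40,11,10,8,0,0,0.094,40,11,9,7,0,0,0.095,40,12,8,8,0,0,0.094,40,13,7,7,0,0,0.095,40]'

```text
clock: 41.95
tcp_pos: [0.4276, -0.3379, 0.0355]
orientation: [2.058, -2.374, -0.002]
contact_force: [0.7, -0.2, 0.1]
grip_width: 0.0402
```

```bash
sed -i 's/GR=((.6095,-.0365)/GR=((.6095,-.036)/' ov.py
python3 - <<'E'
from ov import *
o=st();p,d,W=look('wrist','pics/w22.png','',(0,0,512,384),1.5)
m=(W[...,2]>.007)&(W[...,2]<.024)&(np.hypot(W[...,0]-.42,W[...,1]+.352)<.075)&(p.max(-1)>55)
n,l,s,_=cv2.connectedComponentsWithStats(m.astype(np.uint8));m=l==1+np.argmax(s[1:,4]);print(m.sum(),rect(W[m]),np.median(W[m][:,2]))
E
```

```text
t 41.95 tcp [ 0.4276 -0.3379  0.0355] yaw -98.1561314774183 rv [ 2.0577 -2.3737 -0.0021] F [ 0.7223 -0.1708  0.0964] w 0.04024629110018397
4399 ((420.56597900390625, -352.26434326171875), (17.660131454467773, 129.7357940673828), 76.24600982666016) 0.014958932071770153
```

View pics/w22.png

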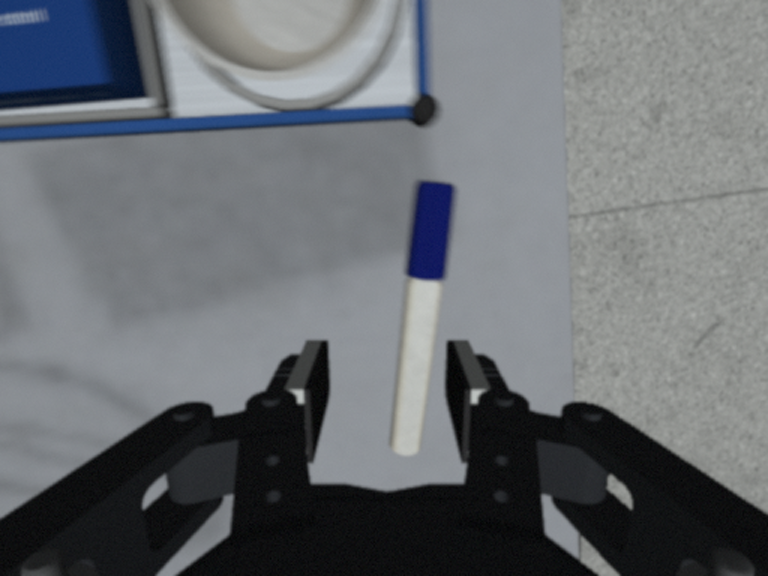

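Run:
```python
from ov import *
plan([(.4206,-.3523,.025,-103.6,36,4),(.4206,-.3523,-.021,-103.6,36,7)],dec=1)
```

```text
11 end [ 420.564  -352.3331  -21.0273] -103.60700943522652
[3.3, 0.8, 2.4, 0.001, 0, 0.022, 36, 3.3, 0.7, 2.5, 0.001, 0, 0.022, 36, 3.3, 0.7, 2.4, 0, 0, 0.022, 36, 3.4, 0.6, 2.5, 0.001, 0, 0.023, 36, 0, 0, 6.6, 0, 0, 0, 36, 0, 0, 6.6, 0, 0, 0, 36, 0, 0, 6.6, 0, 0, 0, 36, 0, 0, 6.5, 0, 0, 0, 36]
[0, 0, 6.6, 0, 0, 0, 36, 0, 0, 6.5, 0, 0, 0, 36, 0, 0, 6.6, 0, 0, 0, 36, 0, 0, 0, 0, 0, 0, 36, 0, 0, 0, 0, 0, 0, 36, 0, 0, 0, 0, 0, 0, 36, 0, 0, 0, 0, 0, 0, 36, 0, 0, 0, 0, 0, 0, 36]
```

Call:
servo_tool --increments '[3.3,0.8,2.4,0,0,0.022,36,3.3,0.7,2.5,0,0,0.022,36,3.3,0.7,2.4,0,0,0.022,36,3.4,0.6,2.5,0,0,0.023,36,0,0,6.6,0,0,0,36,0,0,6.6,0,0,0,36,0,0,6.6,0,0,0,36,0,0,6.5,0,0,0,36]'

```text
clock: 43.0
tcp_pos: [0.4228, -0.3503, -0.0012]
orientation: [1.954, -2.46, -0.002]
contact_force: [-0.2, -0.6, 0.6]
grip_width: 0.0361
```

Run:
```python
from ov import *
o=st();p,d,W=look('wrist','pics/w23.png','',(100,50,420,330),2.2)
plan([(.4206,-.3523,-.021,-103.6,36,4)],dec=1)
```

```text
t 43.0 tcp [ 0.4228 -0.3503 -0.0012] yaw -103.0810904863121 rv [ 1.9536 -2.4596 -0.0017] F [-0.1863 -0.5664  0.5872] w 0.036055544789538076
4 end [ 420.6029 -352.2959  -20.954 ] -103.60143004246446
[0.7, 0.3, 4.8, 0.001, 0, 0.002, 36, 0.6, 0.3, 4.8, 0, 0, 0.002, 36, 0.7, 0.3, 4.8, 0.001, 0, 0.002, 36, 0.6, 0.3, 4.7, 0, 0.001, 0.003, 36, 0, 0, 0, 0, 0, 0, 36, 0, 0, 0, 0, 0, 0, 36, 0, 0, 0, 0, 0, 0, 36, 0, 0, 0, 0, 0, 0, 36]
```

View pics/w23.png

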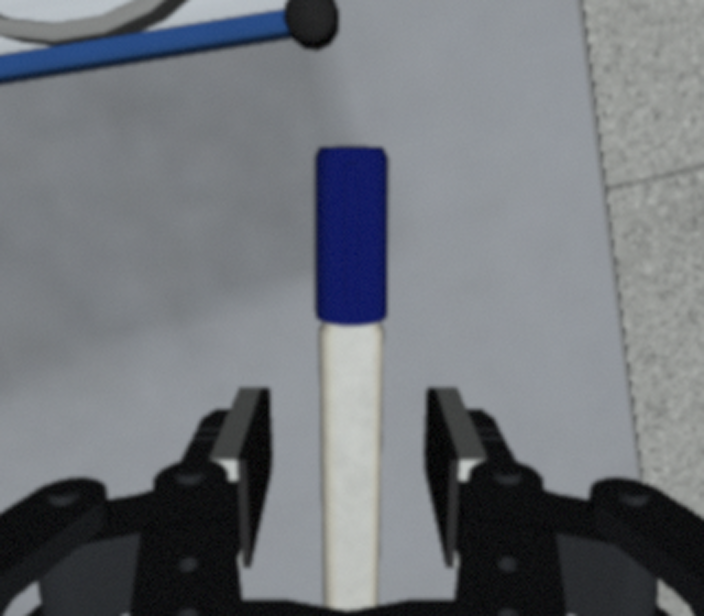

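Aligned. I go down and close.

Call:
servo_tool --increments '[0.7,0.3,4.8,0,0,0.002,36,0.6,0.3,4.8,0,0,0.002,36,0.7,0.3,4.8,0,0,0.002,36,0.6,0.3,4.7,0,0,0.003,36,0,0,0,0,0,0,28,0,0,0,0,0,0,20,0,0,0,0,0,0,10,0,0,0,0,0,0,5]' --squeeze 25

```text
clock: 44.05
tcp_pos: [0.4212, -0.3528, -0.0195]
orientation: [1.942, -2.469, -0.001]
contact_force: [0.2, -0.1, 1.3]
grip_width: 0.0164
```

Run:
```python
from ov import *
o=st()
th=np.radians(GR[1]);g=np.array(GR[0])+.044*np.array([np.cos(th),np.sin(th)]);print(g)
x,y,z=o['tcp_pos']
plan([(x,y,z+.01,-103.6,5,2),(x,y,.07,-103.6,5,4),(.52,-.19,.085,-50,5,9),(*g,.075,2,5,10),(*g,.045,2,5,3)],dec=1)
```

```text
t 44.05 tcp [ 0.4212 -0.3528 -0.0195] yaw -103.60777937778812 rv [ 1.9424 -2.4687 -0.0005] F [ 0.1537 -0.1047  1.286 ] w 0.01644054566307145
[ 0.6535 -0.0345]
28 end [653.4661 -34.4896  45.0058] 1.9883421566462283
[0, 0, -5, 0, 0, 0, 5, 0, 0, -5, 0, 0, 0, 5, 0, 0, -19.9, 0, 0, 0, 5, 0, 0, -19.9, 0, 0, 0, 5, 0, 0, -19.9, 0, 0, 0, 5, 0, 0, -19.8, 0, 0, 0, 5, -20.2, -6.4, -1.7, 0, 0, -0.104, 5, -19.4, -8.5, -1.7, 0, 0, -0.104, 5]
[-18.4, -10.4, -1.7, 0, 0, -0.104, 5, -17.2, -12.3, -1.7, 0, 0, -0.104, 5, -15.9, -14, -1.6, 0, 0, -0.104, 5, -14.3, -15.6, -1.7, 0, 0, -0.104, 5, -12.6, -17, -1.6, 0, 0, -0.104, 5, -10.8, -18.2, -1.7, 0, 0, -0.104, 5, -8.9, -19.1, -1.6, 0, 0, -0.104, 5, -3.3, -20.2, 1, 0, 0, -0.091, 5]
[-1.5, -20.4, 1, 0, 0, -0.091, 5, 0.4, -20.5, 1, 0, 0, -0.091, 5, 2.3, -20.4, 1, 0, 0, -0.091, 5, 4.1, -20.1, 1, 0, 0, -0.091, 5, 5.9, -19.6, 1, 0, 0, -0.09, 5, 7.6, -19, 1, 0, 0, -0.091, 5, 9.3, -18.3, 1, 0, 0, -0.09, 5, 11, -17.3, 1, 0, 0, -0.091, 5]
[12.5, -16.3, 0.9, 0, 0, -0.09, 5, 0, 0, 10, 0, 0, 0, 5, 0, 0, 10, 0, 0, 0, 5, 0, 0, 10, 0, 0, 0, 5, 0, 0, 0, 0, 0, 0, 5, 0, 0, 0, 0, 0, 0, 5, 0, 0, 0, 0, 0, 0, 5, 0, 0, 0, 0, 0, 0, 5]
```

Call:
servo_tool --increments '[0,0,-5,0,0,0,5,0,0,-5,0,0,0,5,0,0,-19.9,0,0,0,5,0,0,-19.9,0,0,0,5,0,0,-19.9,0,0,0,5,0,0,-19.8,0,0,0,5,-20.2,-6.4,-1.7,0,0,-0.104,5,-19.4,-8.5,-1.7,0,0,-0.104,5]'

```text
clock: 45.05
tcp_pos: [0.4435, -0.3165, 0.074]
orientation: [2.191, -2.251, 0.001]
contact_force: [-0.6, 0.5, -0.6]
grip_width: 0.0162
```

Call:
servo_tool --increments '[-18.4,-10.4,-1.7,0,0,-0.104,5,-17.2,-12.3,-1.7,0,0,-0.104,5,-15.9,-14,-1.6,0,0,-0.104,5,-14.3,-15.6,-1.7,0,0,-0.104,5,-12.6,-17,-1.6,0,0,-0.104,5,-10.8,-18.2,-1.7,0,0,-0.104,5,-8.9,-19.1,-1.6,0,0,-0.104,5,-3.3,-20.2,1,0,0,-0.091,5]'

```text
clock: 46.05
tcp_pos: [0.5335, -0.1739, 0.0844]
orientation: [2.907, -1.192, -0.0]
contact_force: [-0.2, 0.2, 0.1]
grip_width: 0.0163
```

Call:
servo_tool --increments '[-1.5,-20.4,1,0,0,-0.091,5,0.4,-20.5,1,0,0,-0.091,5,2.3,-20.4,1,0,0,-0.091,5,4.1,-20.1,1,0,0,-0.091,5,5.9,-19.6,1,0,0,-0.09,5,7.6,-19,1,0,0,-0.091,5,9.3,-18.3,1,0,0,-0.09,5,11,-17.3,1,0,0,-0.091,5]'

```text
clock: 47.05
tcp_pos: [0.6403, -0.0498, 0.076]
orientation: [3.14, -0.083, -0.001]
contact_force: [0.7, -0.6, -0.2]
grip_width: 0.016
```

Call:
servo_tool --increments '[12.5,-16.3,0.9,0,0,-0.09,5,0,0,8,0,0,0,5,0,0,8,0,0,0,5,0,0,8,0,0,0,5,0,0,8,0,0,0,5,0,0,0,0,0,0,5,0,0,0,0,0,0,5,0,0,0,0,0,0,5]'

```text
clock: 48.05
tcp_pos: [0.6537, -0.0344, 0.0432]
orientation: [-3.141, -0.054, 0.0]
contact_force: [0.2, 0.3, -0.8]
grip_width: 0.0161
```

Run:
```python
from ov import *
o=st();p,d,W=look('wrist','pics/w24.png','g',(0,0,512,384),1.5)
h=o['tcp_pos'][2]+.0195;print('underside',h)
th=np.radians(GR[1]);M=np.array([[np.cos(th),-np.sin(th)],[np.sin(th),np.cos(th)]])
L=(W[...,:2]-GR[0])@M*1000
m=(W[...,2]>h+.006)&(W[...,2]<h+.024)&(np.abs(L[...,0]-44)<20)&(p.max(-1)>45)
n,l,s,_=cv2.connectedComponentsWithStats(m.astype(np.uint8));m=l==1+np.argmax(s[1:,4])
print(m.sum(),L[m].min(0),L[m].max(0),rect(W[m]),np.median(W[m][:,2]))
for a in range(-20,70,15):
    k=m&(np.abs(L[...,1]-a)<4); print(a,np.nanmax(W[k][:,2]) if k.any() else '',np.percentile(L[k][:,0],[2,98]) if k.any() else '')
```

```text
t 48.05 tcp [ 0.6537 -0.0344  0.0432] yaw 1.9819734241902973 rv [-3.1408 -0.0543  0.0001] F [ 0.1871  0.2665 -0.7548] w 0.016124123066127753
underside 0.062734392278022
7557 [ 24.0861 -49.0236] [63.6152 61.976 ] ((652.6524047851562, -27.52167510986328), (38.66061782836914, 109.72248840332031), 13.897866249084473) 0.07764213449012003
-20 0.07953030327027769 [35.9323 50.8524]
-5 0.08385453815257976 [35.1789 51.6827]
10 0.08669240425076981 [29.2887 57.7196]
25 0.0820879730460985 [34.7234 52.1022]
40 0.0820226563482778 [34.9451 51.9723]
55 0.08181044742661125 [35.2179 51.7333]
```

View pics/w24.png

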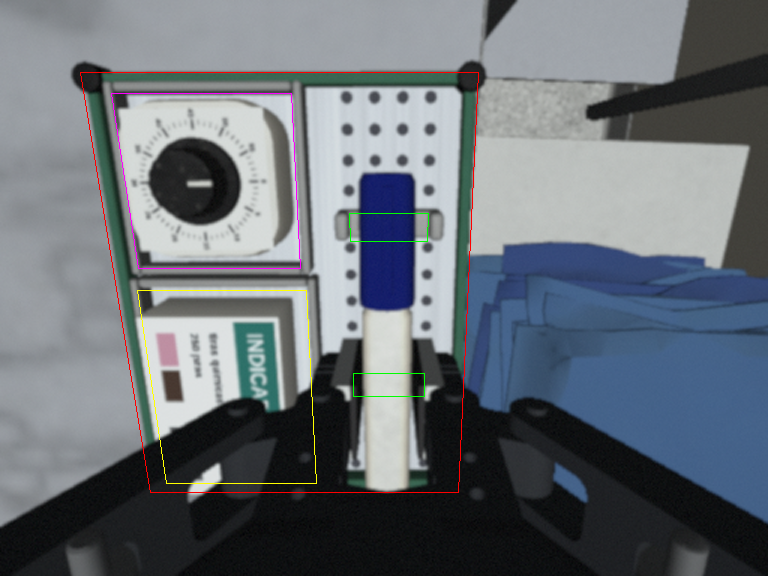

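Call:
servo_tool --increments '[0.3,-1,10,0,0,0,5,0,0,10,0,0,0,5,0,0,10,0,0,0,5,0,0,10,0,0,0,5,0,0,4,0,0,0,5,0,0,1.5,0,0,0,5,0,0,1,0,0,0,5,0,0,0,0,0,0,5]'

```text
clock: 49.1
tcp_pos: [0.6538, -0.0334, -0.0034]
orientation: [-3.141, -0.054, 0.0]
contact_force: [-0.5, 0.1, -0.5]
grip_width: 0.0169
```

Call:
servo_tool --increments '[0,0,0.5,0,0,0,5,0,0,0.5,0,0,0,5,0,0,0.5,0,0,0,5,0,0,0.5,0,0,0,5,0,0,0,0,0,0,5,0,0,0,0,0,0,5,0,0,0,0,0,0,5,0,0,0,0,0,0,5]'

```text
clock: 50.1
tcp_pos: [0.6536, -0.0335, -0.0054]
orientation: [-3.141, -0.054, 0.001]
contact_force: [-1.7, 0.3, 5.5]
grip_width: 0.0165
```

Contact came at the expected height. Checking before release.

Run:
```python
from ov import *
o=st();p,d,W=look('wrist','pics/w25.png','',(100,0,420,300),2.3)
th=np.radians(GR[1]);M=np.array([[np.cos(th),-np.sin(th)],[np.sin(th),np.cos(th)]])
L=(W[...,:2]-GR[0])@M*1000
for a in range(15,66,10):
    k=(np.abs(L[...,1]-a)<4)&(np.abs(L[...,0]-44)<4); print(a,np.nanpercentile(W[k][:,2],90))
```

```text
t 50.1 tcp [ 0.6536 -0.0335 -0.0054] yaw 1.9800250718454975 rv [-3.1409 -0.0543  0.0011] F [-1.716   0.2936  5.5016] w 0.016542685208655133
15 0.030597696232199056
25 0.03150428999829805
35 0.032141961240676184
45 0.03202689031020104
55 0.03203483485263872
65 0.029362085416008384
```

View pics/w25.png

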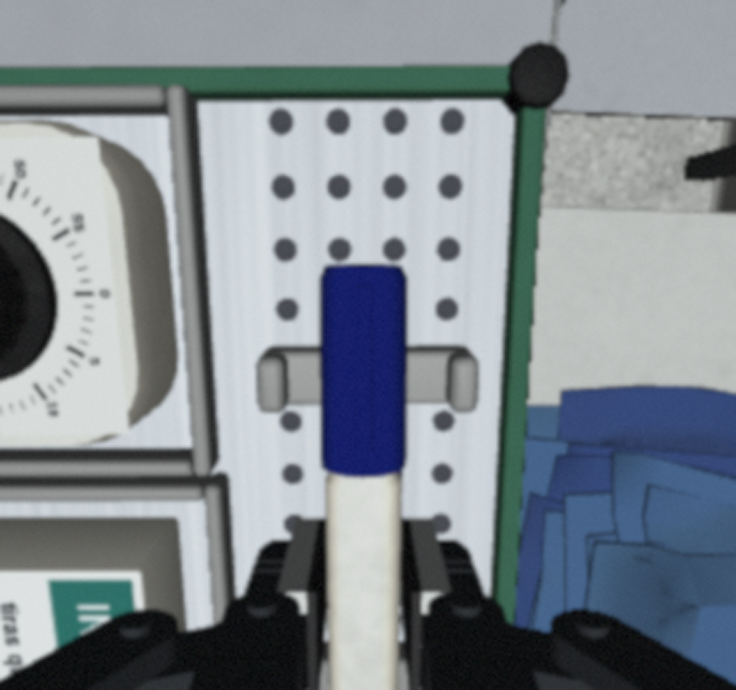

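Top at z 0.032 = rest 0.014 + 18 mm, and it sits between the upstands. I release and retreat.

Call:
servo_tool --increments '[0,0,-0.3,0,0,0,20,0,0,0,0,0,0,24,0,0,0,0,0,0,28,0,0,-4,0,0,0,28,0,0,-10,0,0,0,28,0,0,-25,0,0,0,28,0,0,-35,0,0,0,28,0,0,-35,0,0,0,28]'

```text
clock: 51.15
tcp_pos: [0.6537, -0.0334, 0.1054]
orientation: [-3.141, -0.055, 0.0]
contact_force: [1.1, -0.1, -0.3]
grip_width: 0.0283
```

Call:
servo_tool --increments '[0,0,-30,0,0,0,28,-25,0,-20,0,0,0,28,-25,0,-10,0,0,0,28,-25,0,0,0,0,0,28,-25,0,0,0,0,0,28,-25,0,0,0,0,0,28,0,0,0,0,0,0,28,0,0,0,0,0,0,28]'

```text
clock: 52.15
tcp_pos: [0.5299, -0.0378, 0.1645]
orientation: [-3.141, -0.054, -0.002]
contact_force: [-0.1, -0.3, -0.2]
grip_width: 0.028
```

Run:
```python
from ov import *
o=st();look('wrist','pics/w26.png','',(0,0,512,384),1.5);look('side','pics/s26.png','',(260,120,400,300),4)
EOF=0
```

```text
t 52.15 tcp [ 0.5299 -0.0378  0.1645] yaw 1.9800582384420378 rv [-3.1409 -0.0543 -0.0016] F [-0.0996 -0.3404 -0.2112] w 0.027975437712436952
```

View pics/w26.png

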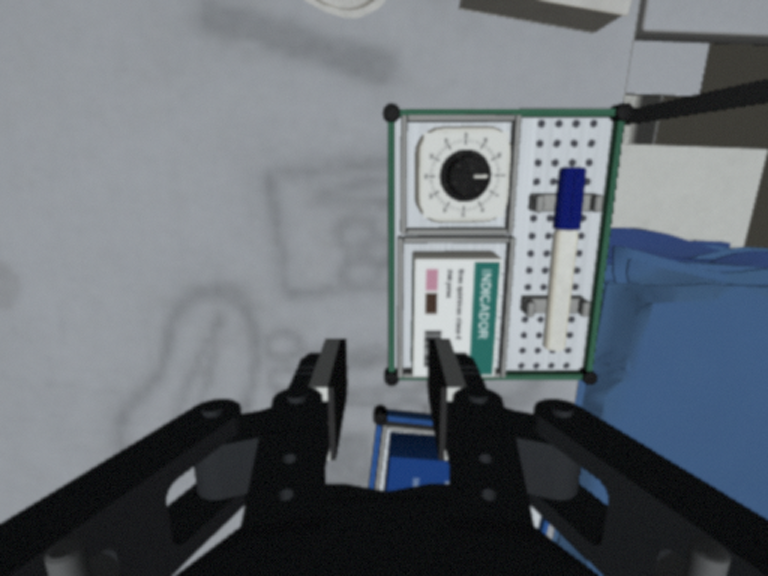

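View pics/s26.png

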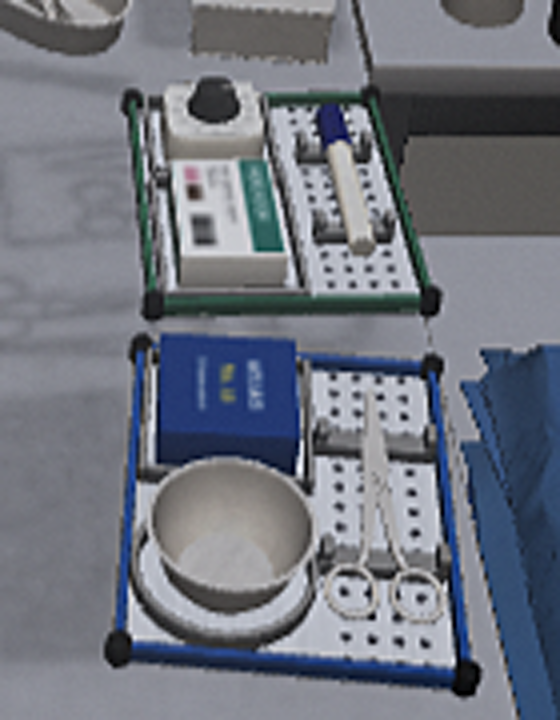

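Run:
```python
from ov import *
o=get_obs();c=calibration('wrist');T=tool_T(o)@c['T_tool_cam']
th=np.radians(GR[1]);M=np.array([[np.cos(th),-np.sin(th)],[np.sin(th),np.cos(th)]])
for u,v,z in ((571,168,.028),(555,350,.020),(567,202,.014),(557,306,.014)):
    q=onplane([[u/1.5-.3,v/1.5-.3]],c,z,T)[0];print((q[:2]-GR[0])@M*1000)
```

```text
[39.6856 62.6546]
[ 45.2348 -69.0972]
[44.959  39.6014]
[ 45.6465 -36.4772]
```

Run:
```python
from ov import *
th=np.radians(GR[1]);M=np.array([[np.cos(th),-np.sin(th)],[np.sin(th),np.cos(th)]])
for n in ('wrist','top'):
    o=get_obs();p,d,W=look(n,f'pics/f_{n}.png','g',(245,50,430,270) if n=='wrist' else (140,60,245,150),3.2 if n=='wrist' else 6)
    L=np.dstack([(W[...,:2]-GR[0])@M*1000,W[...,2:]*1000])
    m=(L[...,2]>24.5)&(L[...,2]<36)&(np.abs(L[...,0]-44)<14)&(np.abs(L[...,1])<90)
    m=m
    nn,l,s,_=cv2.connectedComponentsWithStats(m.astype(np.uint8));m=l==1+np.argmax(s[1:,4]);q=L[m]
    print(n,m.sum(),np.percentile(q,[.5,99.5],axis=0).round(1).tolist(),cv2.minAreaRect(q[:,:2].astype(np.float32)))
    b=(np.abs(L[...,2]-14)<1.6)&(np.abs(np.abs(L[...,1])-38)<12)&(np.abs(np.abs(L[...,0]-44)-12)<2);q=L[b]
    print(' bars',q[q[:,1]>0].mean(0),q[q[:,1]<0].mean(0),b.sum())
```

```text
wrist 1822 [[34.6, -65.7, 24.6], [50.2, 62.4, 32.6]] ((42.96891403198242, -2.2718353271484375), (16.94055938720703, 129.3664093017578), 0.5583015084266663)
 bars [38.4873 39.0472 13.374 ] [ 40.8183 -37.1291  13.3225] 98
top 182 [[34.5, -65.1, 24.6], [49.5, -4.5, 33.7]] ((42.2357177734375, -34.07701110839844), (62.069618225097656, 15.510143280029297), 89.85212707519531)
 bars [nan nan nan] [ 47.044  -37.0767  13.6441] 13<stdin>:11: RuntimeWarning: Mean of empty slice.
  ret = um.true_divide(
```

View pics/f_wrist.png

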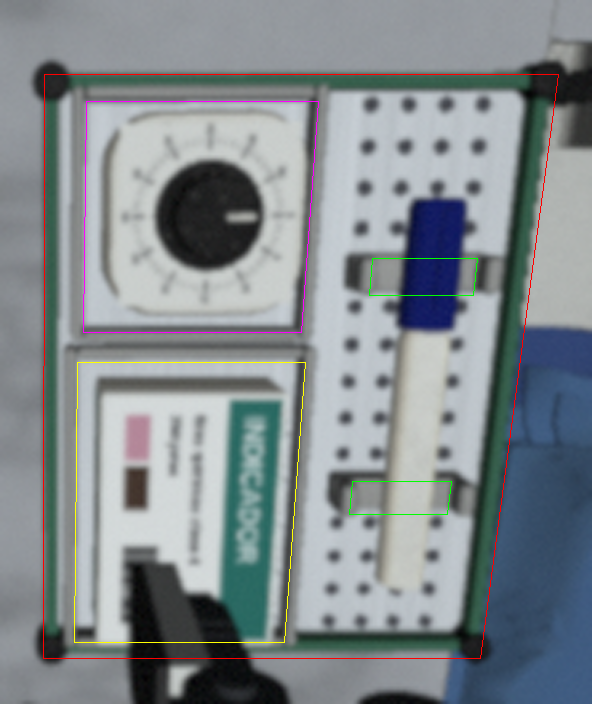

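View pics/f_top.png

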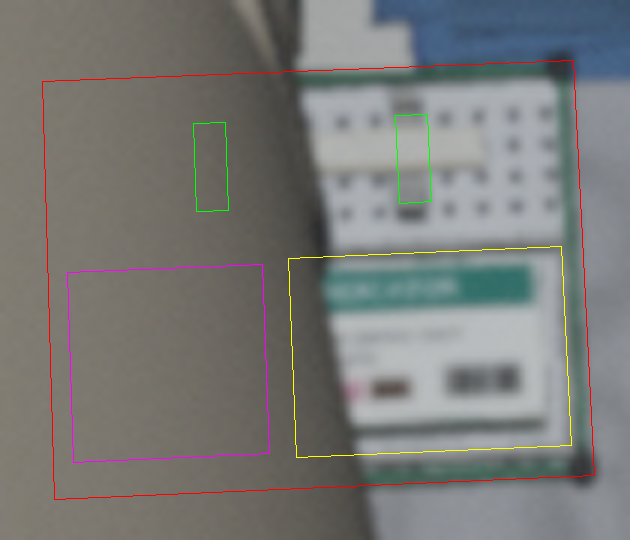

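The depth fit puts the marker about 3 mm towards -y of the middle of the rests. There is time left, so I regrip it and correct that.

Run:
```python
from ov import *
plan([(.6536,-.0335,.10,2,30,6),(.6536,-.0335,.04,2,30,5),(.6536,-.0335,-.0052,2,30,5)],dec=1)
```

```text
16 end [653.5723 -33.4748  -5.219 ] 1.9909042197724582
[20.7, 0, 10.6, 0, 0, 0, 30, 20.7, 0.1, 10.6, 0, 0, 0, 30, 20.7, 0, 10.6, 0, 0, 0, 30, 20.7, 0.1, 10.6, 0, 0, 0, 30, 20.7, 0, 10.6, 0, 0, 0, 30, 20.7, 0.1, 10.7, -0.001, 0, 0, 30, 0, 0, 12, 0, 0, 0, 30, 0, 0, 12, 0, 0, 0, 30]
[0, 0, 12, 0, 0, 0, 30, 0, 0, 12, 0, 0, 0, 30, 0, -0.1, 12, 0, 0, 0, 30, 0, 0, 9, 0, 0, 0, 30, 0, 0, 9, 0, 0, 0, 30, 0, 0, 9.1, 0, 0, 0, 30, 0, 0, 9, 0, 0, 0, 30, 0, 0, 9.1, 0, 0, 0, 30]
```

Call:
servo_tool --increments '[20.7,0,10.6,0,0,0,30,20.7,0.1,10.6,0,0,0,30,20.7,0,10.6,0,0,0,30,20.7,0.1,10.6,0,0,0,30,20.7,0,10.6,0,0,0,30,20.7,0.1,10.7,0,0,0,30,0,0,12,0,0,0,30,0,0,12,0,0,0,30]'

```text
clock: 53.35
tcp_pos: [0.6522, -0.0337, 0.0748]
orientation: [-3.141, -0.055, 0.003]
contact_force: [-0.2, -0.5, 0.2]
grip_width: 0.0302
```

Call:
servo_tool --increments '[0,0,12,0,0,0,30,0,0,12,0,0,0,30,0,0,12,0,0,0,30,0,0,9,0,0,0,30,0,0,9,0,0,0,30,0,0,9,0,0,0,30,0,0,9,0,0,0,30,0,0,7.5,0,0,0,30]'

```text
clock: 54.35
tcp_pos: [0.6527, -0.0338, -0.0042]
orientation: [-3.141, -0.054, 0.001]
contact_force: [0.1, -0.2, -1.1]
grip_width: 0.0301
```

Call:
servo_tool --increments '[0,0,0,0,0,0,24,0,0,0,0,0,0,20,0,0,0,0,0,0,10,0,0,0,0,0,0,5,0,0,0,0,0,0,5,0,0,-1.5,0,0,0,5,0,0,-1.5,0,0,0,5,0,0,0,0,0,0,5]'

```text
clock: 55.35
tcp_pos: [0.6528, -0.0338, -0.0005]
orientation: [-3.141, -0.054, 0.001]
contact_force: [0.2, 0.0, 0.6]
grip_width: 0.0162
```

Call:
servo_tool --increments '[0.5,-1.5,0,0,0,0,5,0.5,-1.7,0,0,0,0,5,0,0,1,0,0,0,5,0,0,1,0,0,0,5,0,0,0.5,0,0,0,5,0,0,0.5,0,0,0,5,0,0,0.3,0,0,0,5,0,0,0,0,0,0,5]'

```text
clock: 56.35
tcp_pos: [0.6536, -0.0307, -0.0032]
orientation: [3.141, 0.054, -0.001]
contact_force: [-3.3, -0.7, 7.4]
grip_width: 0.0167
```

Call:
servo_tool --increments '[0,0,-0.3,0,0,0,20,0,0,0,0,0,0,24,0,0,0,0,0,0,28,0,0,-4,0,0,0,28,0,0,-10,0,0,0,28,0,0,-25,0,0,0,28,0,0,-35,0,0,0,28,0,0,-35,0,0,0,28]'

```text
clock: 57.35
tcp_pos: [0.6538, -0.0305, 0.1072]
orientation: [-3.141, -0.055, 0.001]
contact_force: [-0.3, 0.7, -0.3]
grip_width: 0.0282
```

Call:
servo_tool --increments '[0,0,-30,0,0,0,28,-25,0,-20,0,0,0,28,-25,0,-10,0,0,0,28,-25,0,0,0,0,0,28,-25,0,0,0,0,0,28,-25,0,0,0,0,0,28,0,0,0,0,0,0,28,0,0,0,0,0,0,28]'

```text
clock: 58.35
tcp_pos: [0.53, -0.0348, 0.1663]
orientation: [-3.141, -0.054, -0.001]
contact_force: [0.8, -0.6, 0.5]
grip_width: 0.0278
```

Run:
```python
from ov import *
th=np.radians(GR[1]);M=np.array([[np.cos(th),-np.sin(th)],[np.sin(th),np.cos(th)]])
o=st();p,d,W=look('wrist','pics/g_w.png','',(245,50,430,270),3)
L=np.dstack([(W[...,:2]-GR[0])@M*1000,W[...,2:]*1000])
m=(L[...,2]>24.5)&(L[...,2]<36)&(np.abs(L[...,0]-44)<14)&(np.abs(L[...,1])<90)
nn,l,s,_=cv2.connectedComponentsWithStats(m.astype(np.uint8));m=l==1+np.argmax(s[1:,4]);q=L[m]
print(np.percentile(q,[.5,99.5],axis=0).round(1).tolist(),cv2.minAreaRect(q[:,:2].astype(np.float32)))
b=(np.abs(L[...,2]-14)<1.6)&(np.abs(np.abs(L[...,1])-38)<12)&(np.abs(np.abs(L[...,0]-44)-12)<2);q=L[b]
print(' bars',q[q[:,1]>0].mean(0),q[q[:,1]<0].mean(0))
look('side','pics/g_s.png','',(260,120,400,300),3.3)
```

```text
t 58.35 tcp [ 0.53   -0.0348  0.1663] yaw 1.984022613242043 rv [-3.1409 -0.0544 -0.0015] F [ 0.7681 -0.6163  0.4643] w 0.02775815657362078
[[34.6, -62.2, 24.6], [50.5, 65.1, 32.9]] ((42.06907653808594, 0.7382164001464844), (128.90628051757812, 17.346908569335938), 89.28948974609375)
 bars [40.2595 38.0809 13.426 ] [ 40.7813 -37.2851  13.2658]
```

View pics/g_s.png

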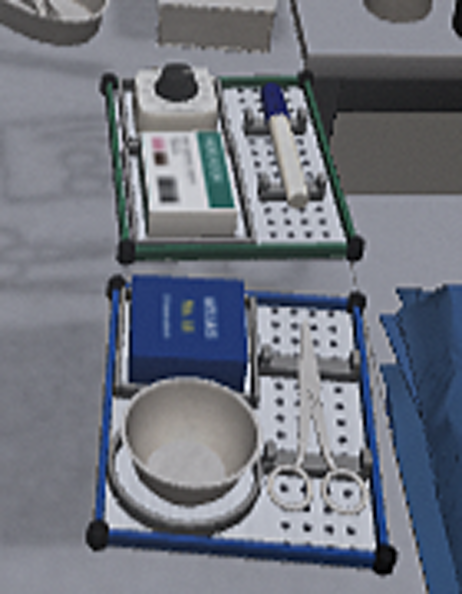

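The marker centre is now within about 1 mm of the middle of the rests, and everything in the side view sits in its place. I hand in.

```bash
python3 -c "
from bench import *
print(hand_in())"
```

```text
the job is handed in; nothing more can be done
None
```

I made up both sets in the order asked and handed in at about 58 s of the 93 s allowed. The robot was clear of everything; the hand-in reported no verdict.

| Thing | Where it is | Last check |
|---|---|---|
| Steel bowl | Blue tray, round well | Level, rim at about z 43 mm, centre about 2 mm from the well centre |
| Scissors | Blue tray, rests, tip towards +y | Centred to about 1 mm, blade top at about z 17 mm |
| Strip carton | Green tray, oblong pocket | Flat inside the walls, top at about z 33.5 mm |
| Marker | Green tray, rests | Within about 1 mm of the middle of the rests, top at about z 32 mm |

In the last side view the blade carton and the timer were still in their pockets, and I did not touch the turquoise look-alike.

What failed or disagreed:
- **Bowl grasp:** the first two tries closed on nothing. Two cameras showed the fingers ending about 23–26 mm short of the reported TCP. I corrected for that, and every later grasp held on the first try.
- **Force on the table:** on the way down to the scissors the fingertips pressed the table with about 41 N for a moment. That reading is over the 40 N figure in the limits. It was the fingertips, not the arm or the gripper's body, and I backed off.
- **Marker position:** it first lay about 3 mm off centre along the rests, so I regripped it, moved it and set it down again.
- **Cameras:** the side camera placed the trays about 2 mm away from where the wrist and top cameras did. I followed the wrist camera.

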